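# Hang the caddy on the slotted stand and load the ramekin

## Robot

A 7-joint arm with a two-finger parallel gripper is mounted at the origin on the work surface. World frame = base frame: x ahead of the robot, y to its left, z up, the work surface at z = 0. Lengths are in m, angles in rad, forces in N, time in s.
With the tool pointing down it reaches from about 0.35 to 0.9 m from the base axis. Payload 8.1 kg.
Tool frame: the origin (TCP) lies midway between the tips of the shut fingers; the grasp point (between the pads) lies 19 mm behind it (arm.pinch_z is the distance from the TCP to the grasp point, in m); z points along the fingers, y is the direction in which the jaws open and shut (so a half turn about z gives the same grasp; the last joint's range is limited). The gripper opens to 92 mm and grips with 3 to 60 N. Pads are 19 mm wide; open, the fingers measure 130 mm over their backs; the gripper's body (75 mm by 190 mm) begins 47 mm behind the grasp point.
Start: joints at [-1.416, 0.434, 0.025, 1.573, -0.012, 1.134, -0.075], TCP at [0.159, 0.604, 0.227] pointing down, gripper open.
Joint ranges: [-2.62, 2.62], [-0.44, 2.09], [-1.27, 1.32], [0.08, 2.57], [-1.32, 4.46], [0.12, 2], [-2.74, 2.74]. Speed limits (rad/s): [2.22, 2.22, 3.01, 3.01, 3.14, 3.14, 3.14].

## Interface

Orientations are given as a rotation vector (axis times angle).
In Python, from cell import arm, eyes gives the robot as it stands.
- The arm moves only by the tool apply_moves, never from a script. Its argument "targets" is one flat list of numbers, 5 for each row, row after row: the closure, from 0 (fully open) to 1 (shut), then the shift along the tool's x, y, z each as a share of 40 cm, from -1 to 1, then the turn about the tool's z as a share of pi/2 rad, from -1 to 1. A call has 1 to 20 rows; each row shifts and turns the commanded pose from where the row before left it, along the tool's axes as they then stand; what a row does not reach is not made up. A row lasts 1/8 s, in which the tool goes at most 62.5 mm and 10.7 degrees, less where a joint would pass 70% of its speed; a pose out of reach is approached as far as the arm can. A call with a number of a shift or a turn outside -1 to 1 is refused whole. A call with a gripper value outside its range is refused whole. The fingers move at their own pace and stop on an object; "grip_force" is the grip in N (left out, the last holds). Time passes only in rows, so rows that do not move let the fingers close. It gives the time, the measured TCP pose, the force and the opening at its end, in the units of the state.
- arm.observe(): the state, without advancing time (a new reading comes with each control period).
- eyes.get_image(name): name is "scene" or "top" or "wrist"; returns the picture (384x512x3 uint8, red, green, blue); there is no depth.
- eyes.camera_params(name): a dict with "camera_matrix" (3x3 intrinsics, pixels), "distortion" ([k1, k2, p1, p2, k3] as OpenCV has them; the pictures are not rectified), "xyz" and "attitude" of the camera in the world; the wrist camera has in their place "hand_eye" (4x4, takes a point from camera to tool coordinates, whose origin is the TCP and whose axes are the flange's). Camera axes: x right, y down, z forward; pixel columns grow to the right and rows downward; lengths in m; the calibration is good to about 2 mm. A picture is of the moment at which its call begins: read the wrist's pose just before it. camera_params takes no time and is no camera call.
- arm.sign_off(): hands the job in, once; it reports no verdict.
The state is a dict: "clock": time; "joints": joint angles; "dq": joint speeds; "joint_efforts": joint torques, N m; "position": TCP position; "ee_rot": TCP orientation; "force": force on the tool from outside, world axes, zero at the start; "ft_torque": the same for the moment, N m; "width": opening from 0.0 (shut) to 1.0 (fully open).
Only numpy, scipy, OpenCV 4.12 (cv2) and the standard library are available. Lean on these libraries where they do the work, as an engineer would, in place of code of your own. Each camera call takes 0.05 s, during which the arm holds its last target.

## Task

Hang the aluminium caddy on the steel stand: pass its two hooked tabs through the slots in the two uprights and push it down until it is fully home and the stand's spring catch snaps out over the top of its back plate. Then set the white ramekin upright on the floor of either of the caddy's two bays and let go. Do not disturb the glass jar, and do not tip the ramekin over.

Things in the scene. Friction and masses are not known exactly. Their poses are not given: they have to be found in the camera images.
- stand: Fixed steel stand. Origin on the counter, midway between its two uprights, in the plane of their front faces; x from front to back, y along the row, z up. Uprights: bars at y=+-70 mm, 48 wide, 6 thick (x 0 to 6), 205 tall. Base plate 10 thick, x -20 to 130, y +-120. Hung home, the caddy's axes match the stand's (0.07 rad play), its underside's centre is at x -64 to -60, y -6 to 6, z 60 mm.
- slot_l (a point): Middle of the slot through the +y upright, at its front face, 166 mm above the counter; stand's axes. The slot is 24 mm wide (y) and 42 mm tall (z 145 to 187). Behind it is free room for the tab.
- slot_r (a point): The same point of the equal slot in the -y upright.
- catch (a joint): Stand's spring bolt, 20 mm wide, at y=0, z 173 to 184 mm, flat below, sticking out 9 mm before the uprights. Value (m): 0 out, up to 0.012 pushed back (2 N at first, about 4 N at 9 mm). The caddy's back plate pushes it back as the tabs enter; its rubbing (3 to 6 N) can hold the caddy up, so push it down, to 10 to 20 N at the stop. With the caddy home it snaps out 3 mm above the plate's top edge.
- handle (a point): Grip point of the loose aluminium caddy (0.3 to 0.6 kg), standing on its floor: on its wooden centre rib, 66 mm above the underside, mid length and width. x level towards the back plate and tabs, y across, z up. Rib 10 mm thick in y, x -50 to 55, top 14 mm above this point: pinch it along y from above. Caddy 120 deep (x +-60), 210 wide; back plate x 55 to 60, full width, 110 tall.
- bay_l (a point): Middle of the floor (upper face, 4 mm above the underside) of the caddy's +y bay, 66 mm beside the rib's middle; caddy's axes. The bay is 111 mm deep (x -56 to 55 of the caddy) and 96 mm wide (y 5 to 101), bounded by rib, back plate and 4 mm thick lips 8 mm higher than the floor along front and side.
- bay_r (a point): The same point in the equal bay at the caddy's -y side.
- tab_l (a point): Lower tip of the caddy's +y hooked tab: x 73.5, y 70, 71 mm above the underside; caddy's axes. Tab 12 mm wide: neck 85 to 97 mm above the underside, reaching 17 mm out of the back plate (rear face x 60), with a hook 7 mm thick at its end down to 71 mm; gap plate to hook 10 mm. It enters the slot level with the underside 74 to 90 mm above the counter; then the neck comes down on the slot's lower edge.
- tab_r (a point): The same point of the equal tab at the caddy's -y side (y = -70).
- ramekin_mid (a point): Centre, half-way up, of the loose white ceramic ramekin: open round cup 60 mm across at the rim (54 at the foot), 52 mm tall, wall 3.5 mm, about 0.16 kg; z up along its axis. It starts upright on the counter; this point is 26 mm above what it stands on.
- jar: Closed glass starter jar with aluminium lid, 84 mm across, 116 mm tall; origin under its centre. Leave it alone.
Mind the look-alikes: they are no part of the job. Several things look just like the part that bears ramekin_mid: the one meant starts farthest to the robot's left.

How it is judged:
On the way:
1. The caddy hangs by both tabs, fully home and locked by the catch (value of joint catch below 0.003 m and angle between handle's own z axis and vertical below 0.12 rad and x of tab_l in the frame of stand between 0.006 and 0.02 m and y of tab_l in the frame of stand between 0.06 and 0.08 m and z of tab_l in the frame of stand between 0.125 and 0.136 m and x of tab_r in the frame of stand between 0.006 and 0.02 m and y of tab_r in the frame of stand between -0.08 and -0.06 m and z of tab_r in the frame of stand between 0.125 and 0.136 m), for 0.2 s.
At the end, for the whole second after the job is handed in: Both hook tips are 6 to 20 mm behind the uprights' front faces, within 10 mm of the slots' middle lines, at height 125 to 136 mm; caddy tilt under 0.12 rad; catch pushed back under 3 mm; ramekin at rest on the floor of either bay, inside its lips, upright within 0.15 rad (all of step 1 and x of ramekin_mid in the frame of handle between -0.033 and 0.032 m and z of ramekin_mid in the frame of handle between -0.042 and -0.03 m and (y of ramekin_mid in the frame of handle between 0.028 and 0.078 m or y of ramekin_mid in the frame of handle between -0.078 and -0.028 m) and angle between ramekin_mid's own z axis and vertical below 0.15 rad and linear speed of ramekin below 0.02 m/s); the robot touches nothing.
It fails at once if the glass jar is moved more than 30 mm (distance of jar from where it was at the start of the episode above 0.03 m).
It fails at once if the ramekin is tipped more than 0.7 rad (angle between ramekin_mid's own z axis and vertical above 0.7 rad).
It also fails if it takes over 69 s, if anything falls off the work surface, if the arm or the gripper's body presses on something with over 40 N, if the wrist force passes 120 N, or if a joint passes its speed limit or range.

## Working session

There is one attempt and no reset: what is moved stays moved. The work goes in short steps, Python scripts to look and compute and a tool call to move; the robot and the scene stay as the last step left them, time stands still between calls to the robot, and variables do not carry over. Pictures are saved under pics/ and viewed, and the job is handed in when it is done.

Besides the shell and the picture viewer there is one more tool, called as name(argument=value, ...), one argument or row to a line, values as JSON. apply_moves: Moves the arm, as the interface text tells. Its arguments: {"type":"object","properties":{"targets":{"type":"array"},"grip_force":{"type":"number"}},"required":["targets"]}

```bash
ls; mkdir -p pics; python3 - <<'E'
from cell import arm, eyes
import cv2,json
print(arm.observe()); print(arm.pinch_z)
for n in ["scene","top","wrist"]:
    im=eyes.get_image(n); cv2.imwrite(f"pics/{n}0.png",im[:,:,::-1]); 
    print(n,{k:(v.tolist() if hasattr(v,'tolist') else v) for k,v in eyes.camera_params(n).items()})
E
```

```text
pics
{'clock': 0.0, 'joints': array([-1.41558925,  0.4352668 ,  0.02495828,  1.57412369, -0.01155406,
        1.13396897, -0.07509633]), 'dq': array([ 0.0001435 , -0.00027347, -0.00038161,  0.00057697,  0.0010893 ,
        0.00090969,  0.00022317]), 'joint_efforts': array([-9.94705510e-05, -6.67853880e+01,  9.85044390e-01, -3.14459217e+01,
       -6.04538270e-02,  4.28435532e-02,  1.57441827e-04]), 'position': array([0.15928121, 0.60382707, 0.2259073 ]), 'ee_rot': array([-4.03890790e-01, -3.11549498e+00,  2.54896894e-03]), 'force': array([ 0.24406866, -0.2321341 ,  0.17467729]), 'ft_torque': array([-0.010458  , -0.06729542, -0.06357322]), 'width': 1.002454024100848}
0.0188
scene {'camera_matrix': [[473.5496155644519, 0.0, 249.2315792206556], [0.0, 473.5496155644519, 186.03548105970316], [0.0, 0.0, 1.0]], 'distortion': [0.02665111619746364, 0.0, 0.0, 0.0, 0.0], 'xyz': [1.2003784803473287, -0.19596671749177436, 1.0719166565124068], 'attitude': [-2.132568835878795, -1.4928339773830905, 0.4930686071033763]}
top {'camera_matrix': [[434.54081243414186, 0.0, 258.44921806122187], [0.0, 434.54081243414186, 193.2622274907529], [0.0, 0.0, 1.0]], 'distortion': [0.018995960193552257, 0.0, 0.0, 0.0, 0.0], 'xyz': [0.3272595867222893, -0.01552061576419668, 1.3204645703672613], 'attitude': [-2.1088871134678056, 2.13065146699068, -0.1924561628766128]}
wrist {'camera_matrix': [[285.1163436042963, 0.0, 258.0836745478928], [0.0, 285.1163436042963, 190.37674021677674], [0.0, 0.0, 1.0]], 'distortion': [0.001564366636003847, 0.0, 0.0, 0.0, 0.0], 'hand_eye': [[-0.00030541430616626145, -0.9583050229830119, -0.28574707285924594, 0.07651709860923159], [0.9999997751816797, -0.00046325900258849484, 0.00048479653783654967, -0.0002113892164528064], [-0.000596957861298975, -0.28574686055427123, 0.9583049490244148, -0.15798749671947954], [0.0, 0.0, 0.0, 1.0]]}
```

View pics/scene0.png

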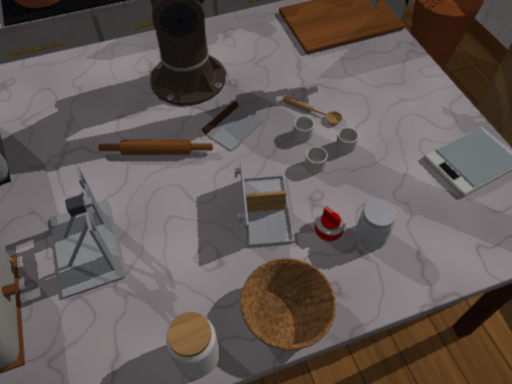

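View pics/top0.png

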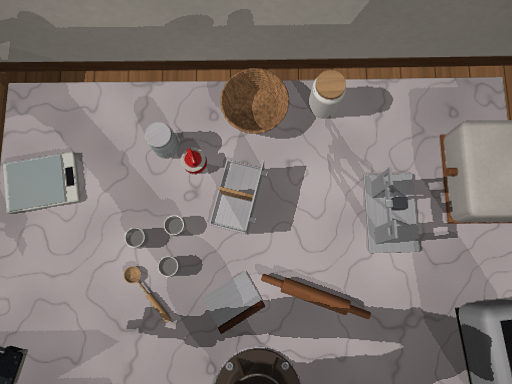

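View pics/wrist0.png

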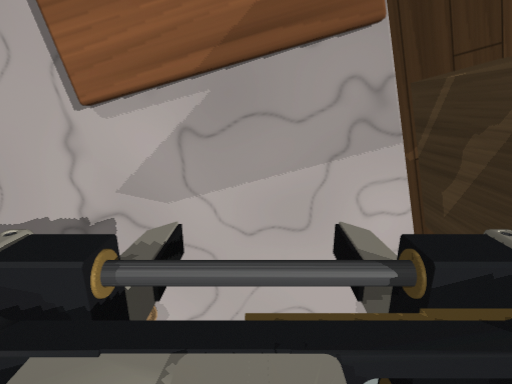

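```bash
cat > h.py <<'E'
import numpy as np, cv2
from scipy.spatial.transform import Rotation as R
from cell import arm, eyes
def cam(n, st=None):
    p=eyes.camera_params(n); K=np.array(p["camera_matrix"]); d=np.array(p["distortion"])
    if n=="wrist":
        st=st or arm.observe()
        T=np.eye(4); T[:3,:3]=R.from_rotvec(st["ee_rot"]).as_matrix(); T[:3,3]=st["position"]
        T=T@np.array(p["hand_eye"])
    else:
        T=np.eye(4); T[:3,:3]=R.from_rotvec(p["attitude"]).as_matrix(); T[:3,3]=p["xyz"]
    return K,d,T
def proj(c,P):
    K,d,T=c; P=np.atleast_2d(P).astype(float); Q=(P-T[:3,3])@T[:3,:3]
    return cv2.projectPoints(Q,np.zeros(3),np.zeros(3),K,d)[0].reshape(-1,2)
def ray(c,px):
    K,d,T=c; u=cv2.undistortPoints(np.array([[px]],float),K,d)[0,0]
    v=T[:3,:3]@np.array([u[0],u[1],1]); return T[:3,3],v/np.linalg.norm(v)
def onz(c,px,z):
    o,v=ray(c,px); return o+v*(z-o[2])/v[2]
def tri(rs):
    A=0;b=0
    for o,v in rs:
        M=np.eye(3)-np.outer(v,v); A=A+M; b=b+M@o
    p=np.linalg.solve(A,b); return p,[np.linalg.norm(np.cross(p-o,v)) for o,v in rs]
def shot(n,name):
    st=arm.observe(); im=eyes.get_image(n)[:,:,::-1].copy(); cv2.imwrite(f"pics/{name}.png",im); return im,cam(n,st)
def crop(f,x0,y0,x1,y1,s,out):
    im=cv2.imread(f"pics/{f}.png")[y0:y1,x0:x1]; cv2.imwrite(f"pics/{out}.png",cv2.resize(im,None,fx=s,fy=s,interpolation=cv2.INTER_CUBIC))
E
python3 - <<'E'
from h import *
s=cam("scene");t=cam("top")
print(proj(s,[arm.observe()["position"],[0,0,0]]),proj(t,[arm.observe()["position"],[0,0,0]]))
for a,b in [((303,128),(168,266)),((347,138),(135,237)),((316,160),(174,225))]: print(tri([ray(s,a),ray(t,b)]))
crop("top0",200,150,280,240,7,"t_c"); crop("top0",350,160,430,260,6,"t_s")
crop("scene0",225,155,305,255,6,"s_c"); crop("scene0",40,160,130,300,4,"s_s")
crop("scene0",280,100,370,180,7,"s_r")
E
```

```text
[[389.60922257   4.77518728]
 [187.51118373  78.62423601]] [[  3.37277711 350.66236272]
 [257.682102   393.80717861]]
(array([0.35830492, 0.25827781, 0.02920221]), [np.float64(0.0011673516767221849), np.float64(0.0011673516767220513)])
(array([0.44375579, 0.35716743, 0.03643656]), [np.float64(0.0007065636263025474), np.float64(0.0007065636263026844)])
(array([0.47927038, 0.24509848, 0.02631178]), [np.float64(0.0006700330266217854), np.float64(0.0006700330266217971)])
```

View pics/t_c.png

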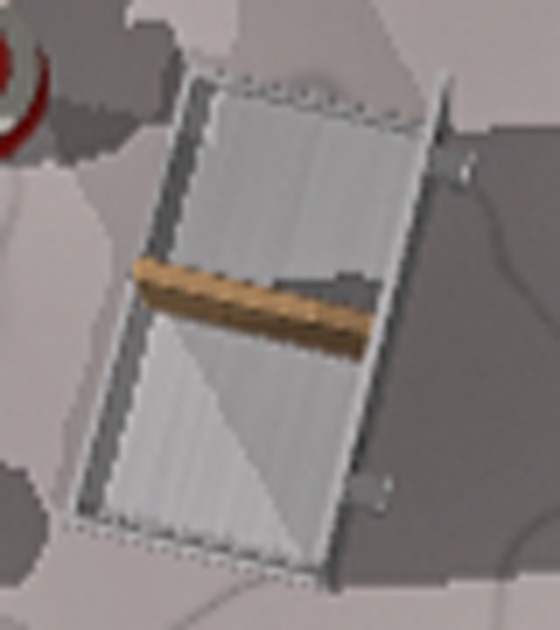

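View pics/t_s.png

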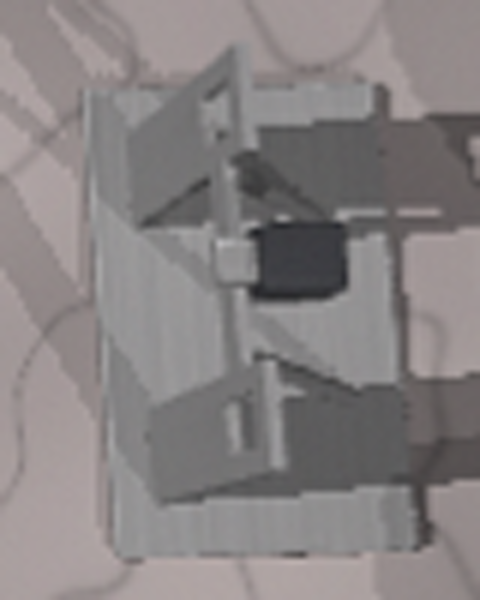

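View pics/s_c.png

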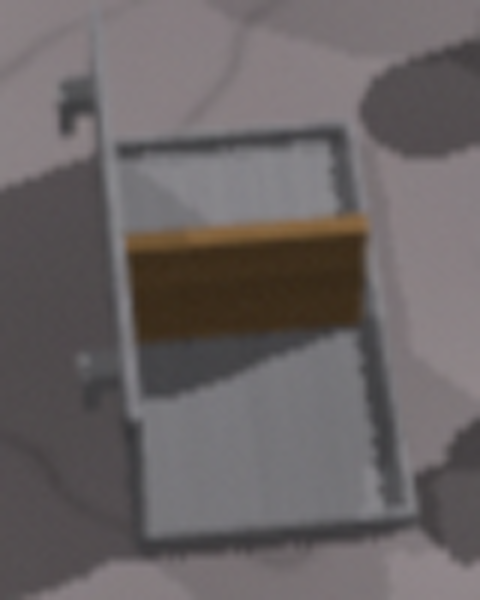

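View pics/s_s.png

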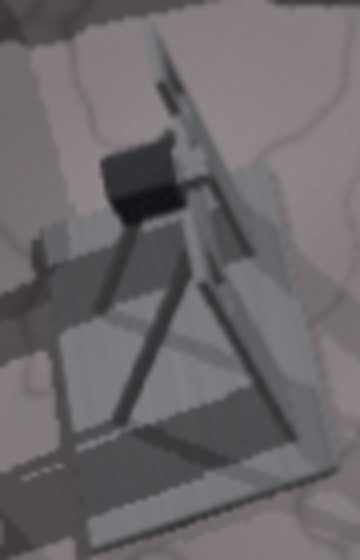

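View pics/s_r.png

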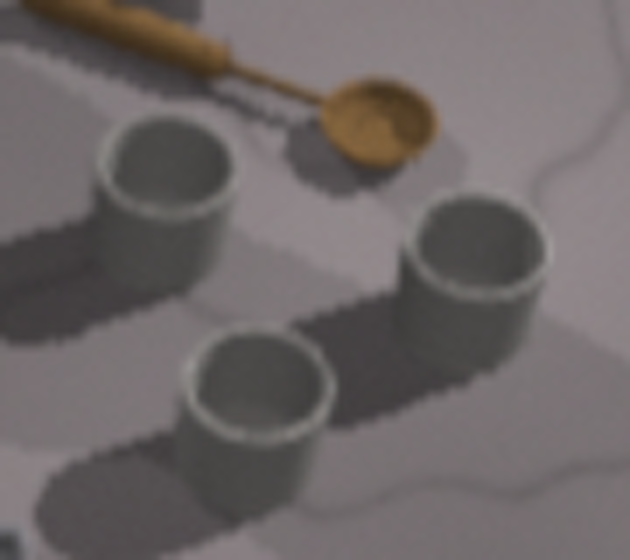

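```bash
python3 - <<'E'
from h import *
st=arm.observe();print(R.from_rotvec(st["ee_rot"]).as_matrix().round(3))
t=cam("top");s=cam("scene")
T=lambda x,y:(200+x/7,150+y/7)
S=lambda x,y:(225+x/6,155+y/6)
for a in [(137,260),(375,320)]: print("rib top upper edge",onz(t,T(*a),.08))
# rib corners tri: far/near ends
print(tri([ray(t,T(140,262)),ray(s,S(367,222))]), tri([ray(t,T(375,318)),ray(s,S(130,240))]))
T2=lambda x,y:(350+x/6,160+y/6)
for a in [(83,88),(118,555),(375,85),(415,548)]: print("base",onz(t,T2(*a),.01))
for a in [(237,45),(247,150),(265,362),(278,470)]: print("up",onz(t,T2(*a),.205))
for a in [(205,100),(228,440)]: print("slot?",onz(t,T2(*a),.166))
print("jar",onz(s,(372,245),0), onz(t,(158,138),.116))
E
```

```text
[[-0.967  0.255 -0.   ]
 [ 0.255  0.967 -0.001]
 [-0.    -0.001 -1.   ]]
rib top upper edge [0.58253652 0.10499786 0.08      ]
rib top upper edge [0.55604105 0.00606444 0.08      ]
(array([0.58276473, 0.10634763, 0.07798184]), [np.float64(0.002478803874817522), np.float64(0.002478803874817591)]) (array([0.55754284, 0.00856928, 0.07970106]), [np.float64(0.002572925905648987), np.float64(0.002572925905648974)])
base [ 0.63126187 -0.33345786  0.01      ]
base [ 0.39299987 -0.33765341  0.01      ]
base [ 0.63107312 -0.48270872  0.01      ]
base [ 0.39521778 -0.48448759  0.01      ]
up [ 0.60457495 -0.35444392  0.205     ]
up [ 0.55750877 -0.35570408  0.205     ]
up [ 0.46466846 -0.35719274  0.205     ]
up [ 0.41846067 -0.35951925  0.205     ]
slot? [ 0.58885876 -0.35023944  0.166     ]
slot? [ 0.43504422 -0.35054264  0.166     ]
jar [0.76094434 0.27421708 0.        ] [0.722208   0.28065169 0.116     ]
```

```bash
cat >> h.py <<'E'
def plan(wps, clos=0.0, start=None):
    """wps: list of (x,y,z,yawdeg of tool x or None,nrows,closure). prints rows; simulates rounding"""
    st=arm.observe()
    if start is None: p=st["position"].copy(); M=R.from_rotvec(st["ee_rot"]).as_matrix()
    else: p,M=np.array(start[0],float),start[1]
    out=[]
    for w in wps:
        g=np.array(w[:3],float); n=w[4]
        for i in range(n):
            yaw=np.arctan2(M[1,0],M[0,0]); dy=0 if w[3] is None else (np.radians(w[3])-yaw+np.pi)%(2*np.pi)-np.pi
            d=(g-p)/(n-i); t=np.round(-dy/(n-i)/(np.pi/2),3)
            sh=np.round(M.T@d/0.4,3)+0.0
            p=p+M@(sh*0.4); M=M@R.from_rotvec([0,0,t*np.pi/2]).as_matrix()
            out.append([w[5],*sh,t+0.0])
    for r in out: print(", ".join(f"{v:g}" for v in r)+",")
    print("end",p.round(4),np.degrees(np.arctan2(M[1,0],M[0,0])).round(2)); return p,M
E
python3 - <<'E'
from h import *
plan([(0.566,0.055,0.2,77,13,0),(0.566,0.055,0.2,77,1,0)])
E
```

```text
0, -0.103, -0.082, 0.005, 0.075,
0, -0.111, -0.07, 0.005, 0.075,
0, -0.119, -0.056, 0.005, 0.075,
0, -0.125, -0.042, 0.005, 0.076,
0, -0.129, -0.026, 0.005, 0.075,
0, -0.131, -0.011, 0.005, 0.076,
0, -0.131, 0.005, 0.005, 0.075,
0, -0.13, 0.02, 0.005, 0.076,
0, -0.126, 0.035, 0.005, 0.075,
0, -0.121, 0.05, 0.005, 0.076,
0, -0.115, 0.064, 0.006, 0.075,
0, -0.106, 0.077, 0.005, 0.076,
0, -0.097, 0.089, 0.006, 0.075,
0, 0, 0, 0, 0,
end [0.566  0.055  0.1999] 77.02
```

apply_moves(
  targets=[0,-0.103,-0.082,0.005,0.075,0,-0.111,-0.07,0.005,0.075,0,-0.119,-0.056,0.005,0.075,0,-0.125,-0.042,0.005,0.076,0,-0.129,-0.026,0.005,0.075,0,-0.131,-0.011,0.005,0.076,0,-0.131,0.005,0.005,0.075,0,-0.13,0.02,0.005,0.076,0,-0.126,0.035,0.005,0.075,0,-0.121,0.05,0.005,0.076,0,-0.115,0.064,0.006,0.075,0,-0.106,0.077,0.005,0.076,0,-0.097,0.089,0.006,0.075,0,0,0,0,0,0,0,0,0,0],
  grip_force=30,
)

```text
clock: 2.02
position: [0.5656, 0.0558, 0.1995]
ee_rot: [-2.457, -1.956, 0.001]
force: [-0.0, -0.3, 0.2]
width: 1.0
```

```bash
python3 - <<'E'
from h import *
im,c=shot("wrist","w1"); st=arm.observe(); print(st["clock"],st["position"],R.from_rotvec(st["ee_rot"]).as_matrix().round(3),st["joints"].round(2),st["force"])
np.save("c_w1.npy",c[2])
E
```

```text
2.075 [0.56543626 0.05653773 0.19959954] [[ 0.223  0.975 -0.001]
 [ 0.975 -0.223  0.001]
 [ 0.    -0.001 -1.   ]] [-0.61  0.4   0.57  1.78 -0.25  1.03 -0.17] [ 0.19393786  0.14528107 -0.86595617]
```

View pics/w1.png

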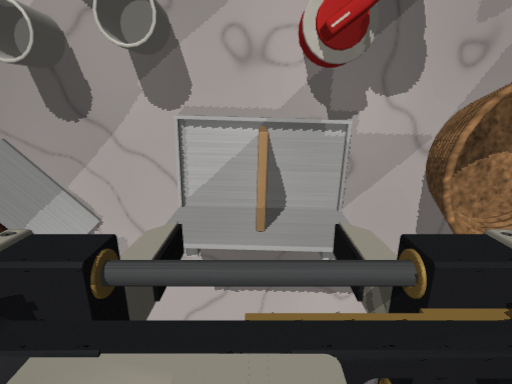

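```bash
python3 - <<'E'
from h import *
crop("w1",160,100,370,250,3.5,"w1c")
im=cv2.imread("pics/w1.png"); hsv=cv2.cvtColor(im,cv2.COLOR_BGR2HSV)
m=cv2.inRange(hsv,(8,90,60),(25,255,255)); m[:110]=0;m[236:]=0;m[:,:240]=0;m[:,280:]=0
ys=np.where(m.any(1))[0]; print(ys.min(),ys.max())
for r in (ys.min(),ys.min()+1,135,150,180,210,228,ys.max()): 
    x=np.where(m[r])[0]; print(r,x.min(),x.max())
E
```

```text
126 230
126 261 262
127 259 265
135 259 267
150 259 267
180 258 266
210 257 265
228 256 264
230 257 263
```

View pics/w1c.png

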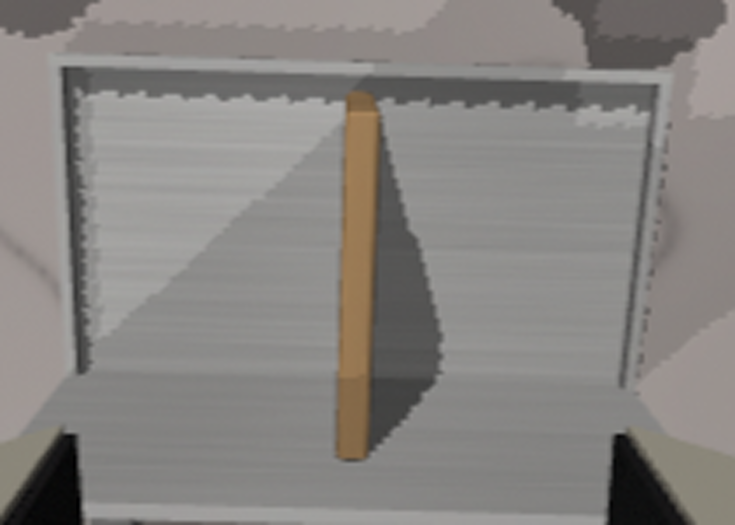

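```bash
python3 - <<'E'
from h import *
K,d,_=cam("wrist"); c=(K,d,np.load("c_w1.npy")); t=cam("top"); s=cam("scene")
W=lambda x,y:(160+x/3.5-.36,100+y/3.5-.36)
f=onz(c,W(363,111),.08); b=onz(c,W(351,458),.08); print(f,b,np.linalg.norm(f-b)); u=(b-f)/np.linalg.norm(b-f); print("yaw x",np.degrees(np.arctan2(u[1],u[0])), "mid",f+u*.05)
# height check, right edge ends with top and scene
T=lambda x,y:(200+x/7-.43,150+y/7-.43)
print(tri([ray(c,W(351,458)),ray(t,T(373,326))])); print(tri([ray(c,W(363,111)),ray(t,T(139,270))]))
# lips corners z=.012
A=[onz(c,W(*q),.012) for q in [(56,60),(665,75)]]; print(A,np.linalg.norm(A[0]-A[1]))
v=A[1]-A[0]; print("yaw y", np.degrees(np.arctan2(v[1],v[0])))
A=[onz(c,W(*q),.11) for q in [(85,510),(605,521)]]; v=A[1]-A[0]; print("plate",A, np.degrees(np.arctan2(v[1],v[0])))
E
```

```text
[0.58309669 0.10652965 0.08      ] [0.5569229 0.00657   0.08     ] 0.1033295676262366
yaw x -104.67310847866202 mid [0.57043149 0.05816032 0.08      ]
(array([0.55587383, 0.00748397, 0.08036893]), [np.float64(0.0013016814606136048), np.float64(0.001301681460613576)])
(array([0.58255874, 0.10602932, 0.06782201]), [np.float64(0.0007527551709247423), np.float64(0.000752755170924609)])
[array([0.48619179, 0.14007374, 0.012     ]), array([0.68456345, 0.08941073, 0.012     ])] 0.20473899419787758
yaw y -14.326768877393775
plate [array([0.48517945, 0.02117356, 0.11      ]), array([ 0.62381067, -0.01405507,  0.11      ])] -14.258073092505505
```

```bash
python3 - <<'E'
from h import *
plan([(0.570,0.0575,0.12,75.6,2,0),(0.570,0.0575,0.047,75.6,3,0),(0.570,0.0575,0.047,75.6,1,0)])
E
```

```text
0, 0.002, 0.005, 0.099, 0.008,
0, 0.003, 0.006, 0.1, 0.009,
0, 0, 0, 0.061, 0,
0, 0, 0, 0.061, 0,
0, 0, 0, 0.06, 0,
0, 0, 0, 0, 0,
end [0.57   0.0576 0.0472] 75.6
```

apply_moves(
  targets=[0,0.002,0.005,0.099,0.008,0,0.003,0.006,0.1,0.009,0,0,0,0.061,0,0,0,0,0.061,0,0,0,0,0.06,0,0,0,0,0,0,1,0,0,0,0,1,0,0,0,0,1,0,0,0,0,1,0,0,0,0,1,0,0,0,0,1,0,0,0,0],
  grip_force=50,
)

```text
clock: 3.58
position: [0.5708, 0.0563, 0.0475]
ee_rot: [-2.484, -1.923, -0.0]
force: [0.2, -0.4, 0.1]
width: 0.401
```

```bash
python3 - <<'E'
from h import *
im,c=shot("wrist","w2"); st=arm.observe(); print(st)
np.save("c_w2.npy",c[2])
E
```

```text
{'clock': 3.625, 'joints': array([-0.5195113 ,  0.59594066,  0.47131138,  1.91157132, -0.39411989,
        0.72585902, -0.07204426]), 'dq': array([ 0.00077589,  0.00094077, -0.0004046 ,  0.00037085, -0.00119262,
        0.00038741, -0.00057857]), 'joint_efforts': array([-7.78152229e-03, -6.42356229e+01,  9.08901483e+00, -2.13087684e+01,
       -4.38614865e-02,  3.41596710e-02, -4.33814212e-04]), 'position': array([0.57082818, 0.05635652, 0.04752471]), 'ee_rot': array([-2.48414794e+00, -1.92312499e+00, -1.77818545e-05]), 'force': array([ 0.11970939, -0.43004974, -0.33809542]), 'ft_torque': array([-0.08542941,  0.08583547,  0.01602846]), 'width': 0.35374287088602635}
```

View pics/w2.png

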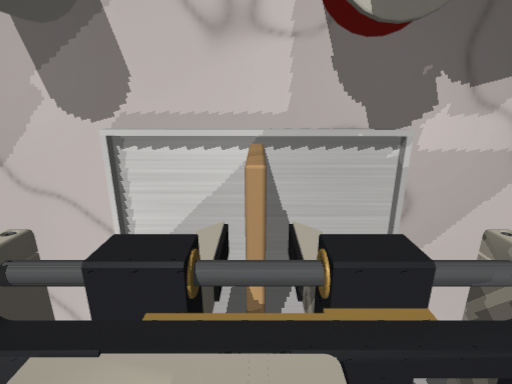

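apply_moves(
  targets=[1,0,0,0,0,1,0,0,0,0,1,0,0,0,0,1,0,0,0,0,1,0,0,0,0,1,0,0,-0.05,0,1,0,0,-0.1,0,1,0,0,-0.1,0,1,0,0,-0.05,0,1,0,0,0,0],
  grip_force=55,
)

```text
clock: 4.88
position: [0.5718, 0.0564, 0.1685]
ee_rot: [2.483, 1.922, 0.004]
force: [0.1, -0.2, -4.2]
width: 0.108
```

```bash
python3 - <<'E'
from h import *
im,c=shot("wrist","w3"); st=arm.observe(); print(st)
np.save("c_w3.npy",c[2]); im,c=shot("scene","s3");im,c=shot("top","t3")
E
```

```text
{'clock': 4.925, 'joints': array([-0.59606901,  0.4431379 ,  0.5666505 ,  1.81048274, -0.28324596,
        0.96876717, -0.16409332]), 'dq': array([ 0.00226301,  0.01960439, -0.01248832,  0.02150415, -0.00295264,
       -0.00200074,  0.00173878]), 'joint_efforts': array([  0.10754851, -61.57776117,   9.30976868, -30.07304192,
         0.11137749,   0.11703406,  -0.06719298]), 'position': array([0.57087749, 0.05648274, 0.16723362]), 'ee_rot': array([2.48377201e+00, 1.92339653e+00, 8.78846718e-04]), 'force': array([-0.42207161, -0.02441291, -4.73942907]), 'ft_torque': array([-0.01176787,  0.07399324, -0.01770514]), 'width': 0.10173217606766471}
```

View pics/w3.png

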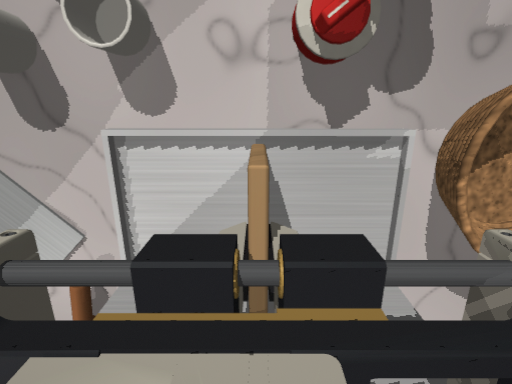

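View pics/s3.png

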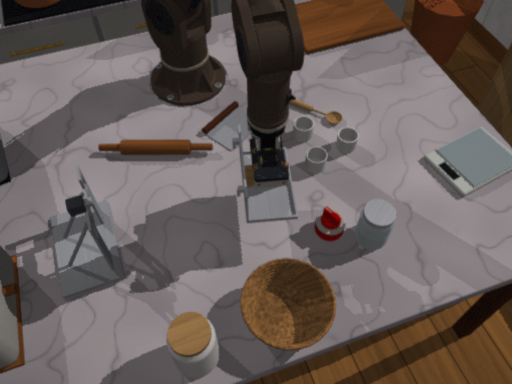

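View pics/t3.png

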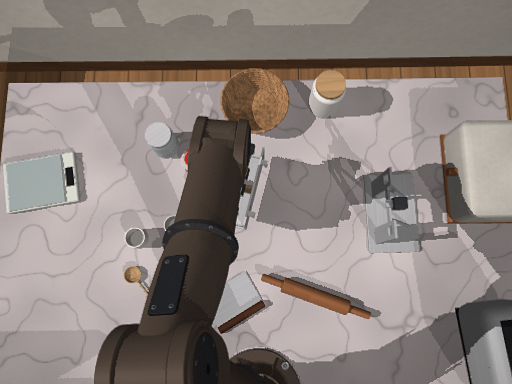

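```bash
python3 - <<'E'
from h import *
K,d,_=cam("wrist"); I=np.eye(4); c=(K,d,np.array(eyes.camera_params("wrist")["hand_eye"]))
L=.0355
for q in [(103.5,131.5),(409.5,132.5)]: print("lip",onz(c,q,L))
for q in [(258,163)]: print("rib front",onz(c,q,.0475-.08))
crop("w3",90,115,420,180,2.4,"w3c")
# overlay stand
o=np.array([0.5115,-0.3565,0]); yw=np.radians(-90+1.2)
M=R.from_euler('z',yw).as_matrix()
pts=[[0,s*70+k,205] for s in(1,-1) for k in(-24,24)]+[[0,s*70+k,z] for s in(1,-1) for k in(-12,12) for z in(145,187)]+[[-20,120,10],[-20,-120,10],[130,120,10],[130,-120,10]]+[[-9,k,184] for k in(-10,10)]
P=np.array(pts)/1000@M.T+o
for n,f,b,s in [("scene","s3",(40,160,135,300),5),("top","t3",(350,155,430,260),6)]:
    im=cv2.imread(f"pics/{f}.png")[b[1]:b[3],b[0]:b[2]]; im=cv2.resize(im,None,fx=s,fy=s,interpolation=cv2.INTER_CUBIC)
    for u in proj(cam(n),P): cv2.drawMarker(im,tuple(int(v) for v in ((u-np.array(b[:2])+.5)*s)),(0,0,255),cv2.MARKER_CROSS,8,1)
    cv2.imwrite(f"pics/ov_{n}.png",im)
E
```

```text
lip [ 0.06052263 -0.10229315  0.0355    ]
lip [0.05981372 0.10183368 0.0355    ]
rib front [ 0.05255451  0.000793   -0.0325    ]
```

View pics/ov_scene.png

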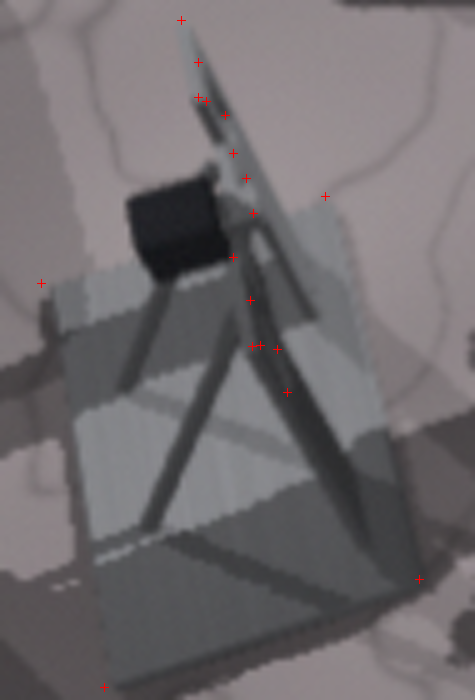

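View pics/ov_top.png

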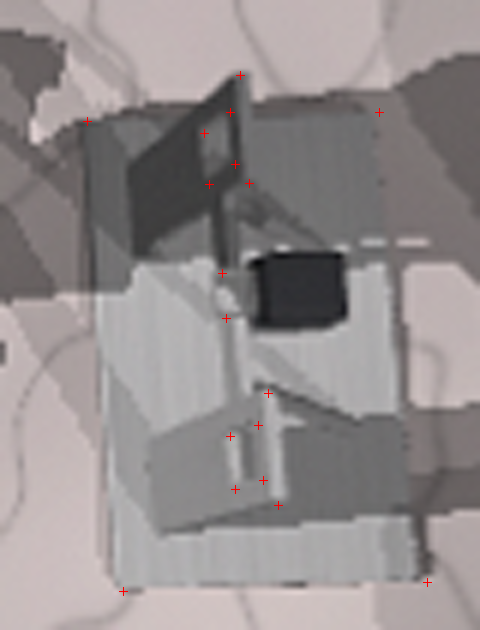

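View pics/w3c.png

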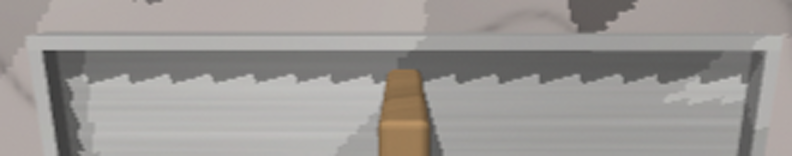

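```bash
python3 - <<'E'
from h import *
plan([(0.511,-0.24,0.165,91.2,8,1),(0.511,-0.255,0.1295,91.2,3,1),(0.511,-0.255,0.1295,91.2,2,1)])
E
```

```text
1, -0.094, 0.005, 0, -0.022,
1, -0.094, 0.002, 0, -0.022,
1, -0.095, -0.001, 0.001, -0.022,
1, -0.094, -0.004, 0, -0.022,
1, -0.094, -0.008, 0.001, -0.022,
1, -0.094, -0.011, 0, -0.021,
1, -0.094, -0.014, 0.001, -0.022,
1, -0.093, -0.017, 0, -0.021,
1, -0.012, 0, 0.03, 0,
1, -0.013, 0, 0.03, 0,
1, -0.012, -0.001, 0.029, 0,
1, 0, 0, 0, 0,
1, 0, 0, 0, 0,
end [ 0.5109 -0.255   0.1296] 91.16
```

apply_moves(
  targets=[1,-0.094,0.005,0,-0.022,1,-0.094,0.002,0,-0.022,1,-0.095,-0.001,0.001,-0.022,1,-0.094,-0.004,0,-0.022,1,-0.094,-0.008,0.001,-0.022,1,-0.094,-0.011,0,-0.021,1,-0.094,-0.014,0.001,-0.022,1,-0.093,-0.017,0,-0.021,1,-0.012,0,0.03,0,1,-0.013,0,0.03,0,1,-0.012,-0.001,0.029,0,1,0,0,0,0,1,0,0,0,0],
)

```text
clock: 6.65
position: [0.5121, -0.2544, 0.1307]
ee_rot: [-2.198, -2.244, -0.0]
force: [0.2, 0.3, -4.1]
width: 0.103
```

```bash
python3 - <<'E'
from h import *
st=arm.observe(); print(st); 
im,c=shot("wrist","w4"); shot("scene","s4"); shot("top","t4")
crop("s4",50,140,220,290,4,"s4c"); crop("t4",300,140,420,260,5,"t4c")
E
```

```text
{'clock': 6.65, 'joints': array([ 6.84596743e-04,  4.79109359e-01,  5.16611436e-01,  1.85054084e+00,
       -2.97842630e-01,  8.88994231e-01,  6.79639092e-01]), 'dq': array([-0.00027678, -0.00987991,  0.00260118, -0.00607244, -0.00100897,
       -0.00115758,  0.00036137]), 'joint_efforts': array([ 1.93420001e-01, -6.06982183e+01,  8.59892428e+00, -2.67318785e+01,
        3.68768850e-02,  3.85342876e-02,  1.12042986e-02]), 'position': array([ 0.51210103, -0.25443406,  0.13073364]), 'ee_rot': array([-2.19800939e+00, -2.24447062e+00, -2.02681645e-04]), 'force': array([ 0.22107176,  0.29752917, -4.11550897]), 'ft_torque': array([-0.00915511,  0.10382179,  0.0274924 ]), 'width': 0.10341550418974325}
```

View pics/s4c.png

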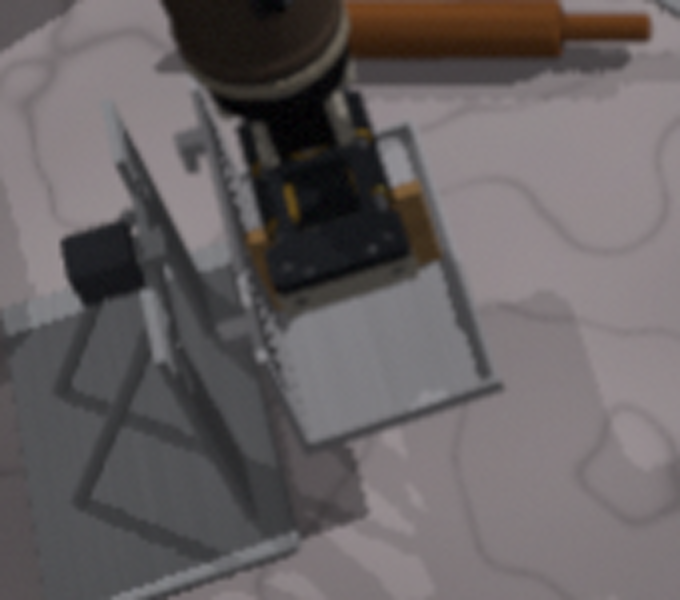

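View pics/t4c.png

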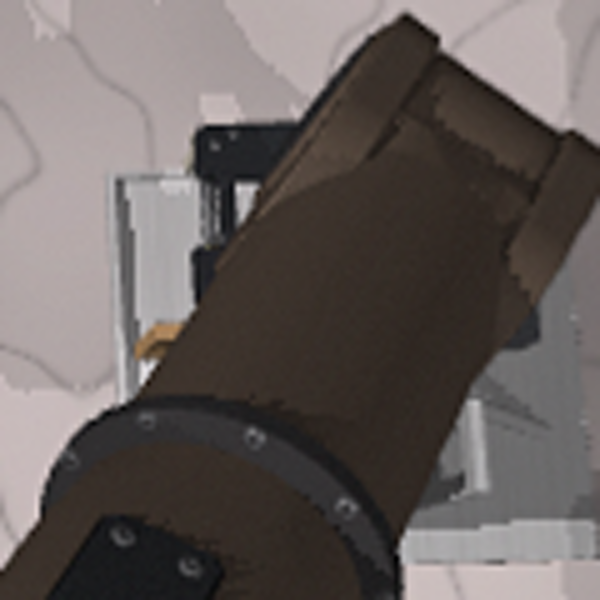

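View pics/w4.png

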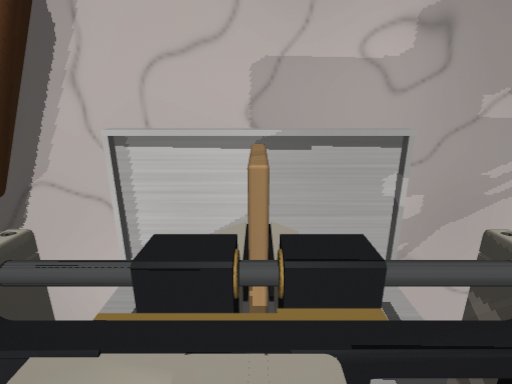

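```bash
python3 - <<'E'
from h import *
st=arm.observe(); M=R.from_rotvec(st["ee_rot"]).as_matrix(); Mc=M@np.diag([-1,1,-1]) # caddy axes: x=-toolx, y=tool y?, z up
print(Mc.round(3)); p=st["position"]; base=p-np.array([0,0,.0475])
s=cam("scene")
pts=[[77,sy*70+k,z] for sy in(1,-1) for k in(-6,6) for z in(97,71)]+[[60,105,110],[60,-105,110],[-60,105,12],[-60,-105,12]]
P=np.array(pts)/1000@Mc.T+base
im=cv2.imread("pics/s4.png")[140:290,50:220]; im=cv2.resize(im,None,fx=4,fy=4,interpolation=cv2.INTER_CUBIC)
o=np.array([0.513,-0.356,0]); MS=R.from_euler('z',np.radians(-88.8)).as_matrix()
Q=np.array([[0,s_*70+k,z] for s_ in(1,-1) for k in(-12,12) for z in(145,187)]+[[0,94,205],[0,46,205],[0,-46,205],[0,-94,205]])/1000@MS.T+o
for c,PP in [((0,0,255),P),((0,255,0),Q)]:
  for u in proj(s,PP): cv2.drawMarker(im,tuple(int(v) for v in ((u-np.array([50,140])+.5)*4)),c,cv2.MARKER_CROSS,8,1)
cv2.imwrite("pics/s4o.png",im)
print("tabs in stand", ((P-o)@MS*1000).round(1)[:8])
E
```

```text
[[ 0.021  1.    -0.001]
 [-1.     0.021  0.   ]
 [ 0.     0.001  1.   ]]
tabs in stand [[-24.3  65.2 180.7]
 [-24.3  65.2 154.7]
 [-24.3  77.2 180.7]
 [-24.3  77.2 154.7]
 [-24.3 -74.8 180.6]
 [-24.3 -74.8 154.6]
 [-24.3 -62.8 180.6]
 [-24.3 -62.8 154.6]]
```

View pics/s4o.png

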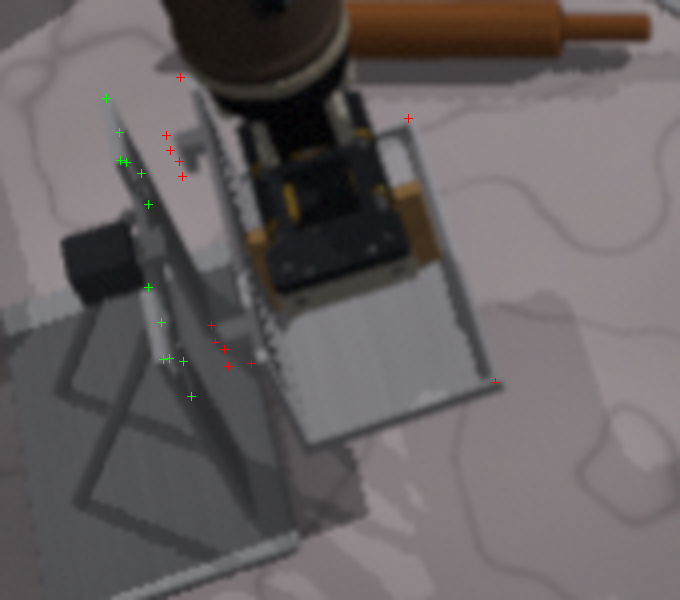

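```bash
python3 - <<'E'
from h import *
s=cam("scene")
pts=np.array([[77,sy*70+k,z] for sy in(1,-1) for k in(-6,6) for z in(97,71)]+[[60,105,110],[60,-105,110],[-60,105,12],[-60,-105,12]])/1000
M=R.from_euler('z',np.radians(-104.4)).as_matrix(); P=pts@M.T+[.5704,.0575,0]
im=cv2.imread("pics/scene0.png")[155:255,225:305]; im=cv2.resize(im,None,fx=6,fy=6,interpolation=cv2.INTER_CUBIC)
for u in proj(s,P): cv2.drawMarker(im,tuple(int(v) for v in ((u-np.array([225,155])+.5)*6)),(0,0,255),cv2.MARKER_CROSS,8,1)
cv2.imwrite("pics/s0o.png",im)
ims=[cv2.imread(f"pics/{f}.png")[110:240,85:430] for f in("w2","w4")]
cv2.imwrite("pics/cmp.png",cv2.resize(np.vstack(ims),None,fx=2.2,fy=2.2,interpolation=cv2.INTER_CUBIC))
E
```

View pics/s0o.png

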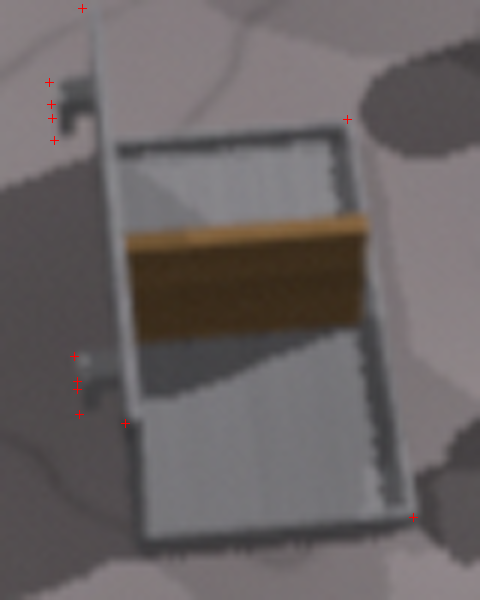

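View pics/cmp.png

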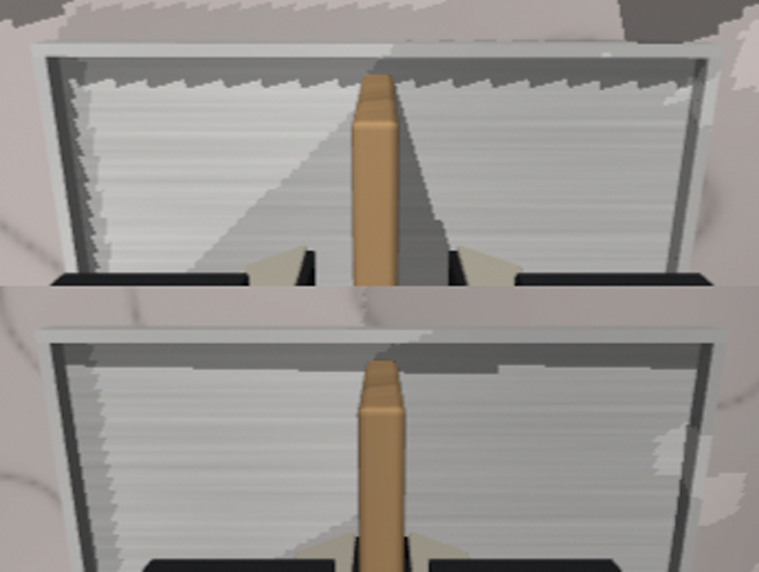

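apply_moves(
  targets=[1,-0.02,-0.0025,0,0,1,-0.02,0,0,0,1,-0.02,0,0,0,1,-0.015,0,0,0,1,0,0,0,0],
)

```text
clock: 7.42
position: [0.5112, -0.2858, 0.1307]
ee_rot: [2.2, 2.243, -0.0]
force: [-0.1, -0.1, -4.2]
width: 0.109
```

```bash
python3 - <<'E'
from h import *
shot("scene","s5"); crop("s5",50,140,220,290,4,"s5c"); st=arm.observe(); print(st["position"],st["force"],st["ft_torque"])
E
```

```text
[ 0.51128469 -0.28516147  0.13060999] [-0.69915577  0.51436282 -4.45247619] [0.01276186 0.0037047  0.0014493 ]
```

View pics/s5c.png

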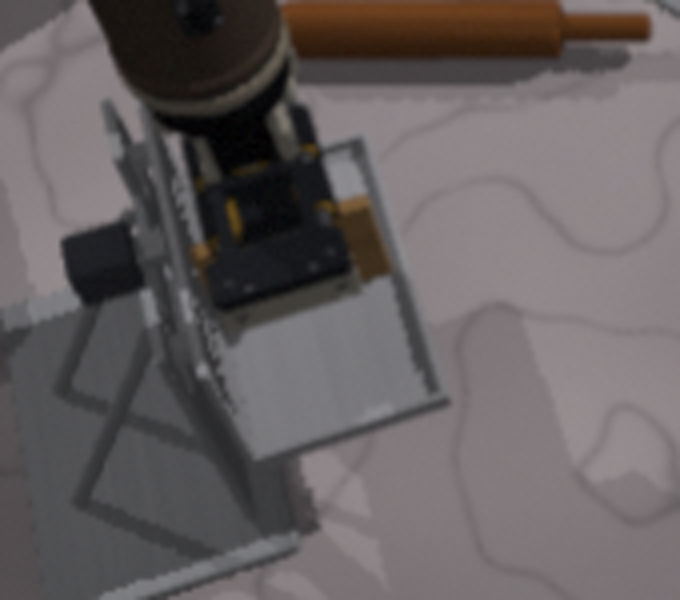

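apply_moves(
  targets=[1,-0.0075,0,0,0,1,-0.0075,0,0,0,1,0,0,0,0],
)

```text
clock: 7.85
position: [0.5116, -0.2906, 0.1306]
ee_rot: [-2.198, -2.244, -0.001]
force: [-0.0, 2.7, -4.6]
width: 0.103
```

```bash
python3 - <<'E'
from h import *
st=arm.observe(); print(st["clock"],st["position"],st["force"],st["ft_torque"])
E
```

```text
7.85 [ 0.51162664 -0.29056691  0.13061866] [-0.03292192  2.72439067 -4.58819939] [ 0.41226898 -0.05715695  0.0212025 ]
```

apply_moves(
  targets=[1,-0.005,0,0,0,1,-0.005,0,0,0,1,0,0,0,0],
)

```text
clock: 8.22
position: [0.5116, -0.2948, 0.1306]
ee_rot: [-2.199, -2.244, -0.0]
force: [0.7, 3.9, -4.7]
width: 0.104
```

```bash
python3 - <<'E'
from h import *
st=arm.observe(); print(st["clock"],st["position"],st["force"],st["ft_torque"])
shot("scene","s6"); crop("s6",50,140,220,290,4,"s6c")
shot("top","t6"); crop("t6",300,140,420,260,5,"t6c")
E
```

```text
8.225 [ 0.51164659 -0.2948111   0.1306398 ] [ 0.67687821  3.90302494 -4.66697692] [ 0.5476349  -0.0537383   0.05903283]
```

View pics/s6c.png

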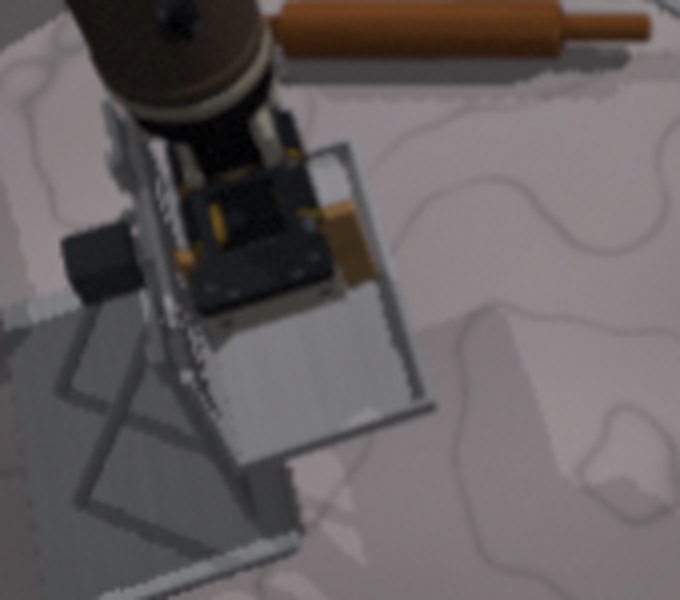

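View pics/t6c.png

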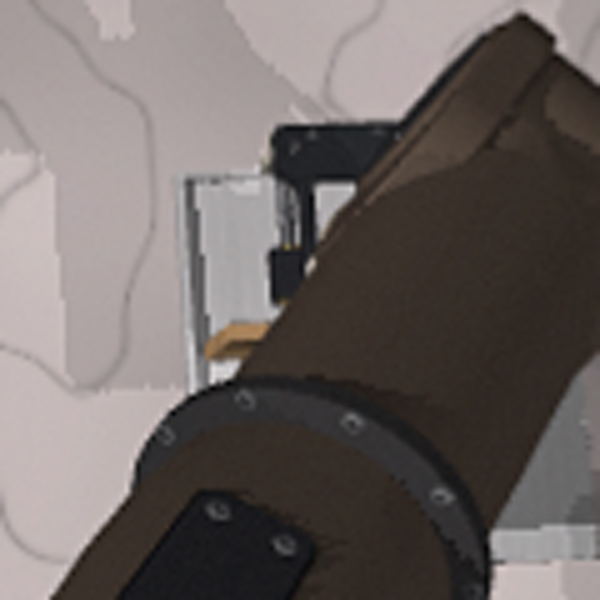

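apply_moves(
  targets=[1,-0.003,0,0,0,1,0,0,0,0],
)

```text
clock: 8.57
position: [0.5116, -0.2961, 0.1306]
ee_rot: [-2.199, -2.244, -0.0]
force: [0.6, 3.9, -5.1]
width: 0.106
```

```bash
python3 - <<'E'
from h import *
st=arm.observe(); print(st["clock"],st["position"],st["force"],st["ft_torque"])
E
```

```text
8.575 [ 0.51163431 -0.29607566  0.13063269] [ 0.58295653  3.87477751 -5.06689132] [ 0.72312649 -0.13432398  0.00691522]
```

apply_moves(
  targets=[1,0.002,0,0.005,0,1,0,0,0.01,0,1,0,0,0.01,0,1,0,0,0.01,0,1,0,0,0.01,0,1,0,0,0,0],
)

```text
clock: 9.32
position: [0.5114, -0.2951, 0.1122]
ee_rot: [-2.198, -2.243, 0.0]
force: [0.0, 3.1, -6.4]
width: 0.104
```

```bash
python3 - <<'E'
from h import *
st=arm.observe(); print(st["clock"],st["position"],st["force"],st["ft_torque"])
shot("scene","s7"); crop("s7",50,140,220,290,4,"s7c");shot("wrist","w7")
E
```

```text
9.325 [ 0.51138983 -0.29510366  0.11218615] [ 0.03095468  3.08706101 -6.42007259] [ 7.13545459e-01 -6.12658713e-02 -4.30357954e-05]
```

View pics/s7c.png

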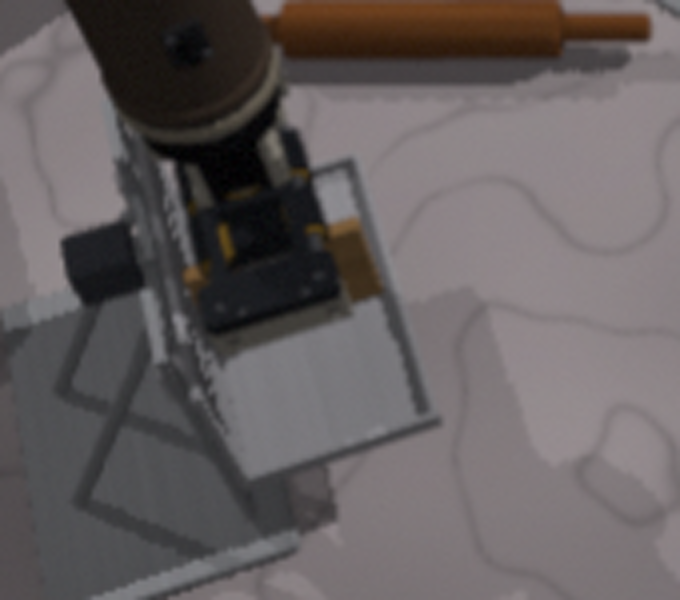

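View pics/w7.png

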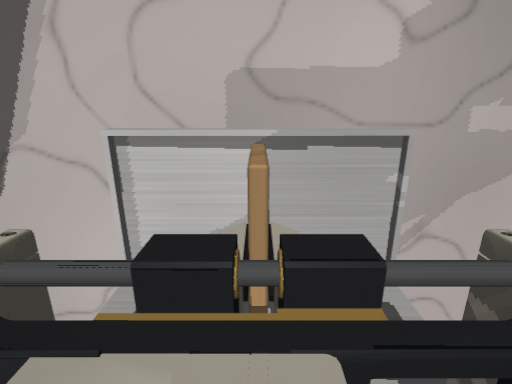

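apply_moves(
  targets=[1,0,0,0.005,0,1,0,0,0.005,0,1,0,0,0,0],
)

```text
clock: 9.8
position: [0.5114, -0.2961, 0.1087]
ee_rot: [2.199, 2.242, -0.001]
force: [0.8, 0.3, -4.2]
width: 0.106
```

```bash
python3 - <<'E'
from h import *
st=arm.observe(); print(st["clock"],st["position"],st["force"],st["ft_torque"])
E
```

```text
9.8 [ 0.51142207 -0.29613655  0.1087069 ] [ 0.82014806  0.32923108 -4.21553519] [-0.05321945  0.03392997 -0.03187922]
```

apply_moves(
  targets=[1,0,0,0.004,0,1,0,0,0,0],
)

```text
clock: 10.05
position: [0.5116, -0.296, 0.1074]
ee_rot: [2.199, 2.243, -0.0]
force: [-0.2, -1.4, -2.7]
width: 0.105
```

```bash
python3 - <<'E'
from h import *
st=arm.observe(); print(st["clock"],st["position"],st["force"],st["ft_torque"])
E
```

```text
10.05 [ 0.51163769 -0.29601847  0.10742644] [-0.19328246 -1.41799171 -2.68700207] [-0.39846738  0.24539987 -0.05486376]
```

Starting to seat; press on a little further.

apply_moves(
  targets=[1,0,0,0.003,0,1,0,0,0,0],
)

```text
clock: 10.3
position: [0.5117, -0.2961, 0.1068]
ee_rot: [2.198, 2.242, 0.0]
force: [-3.9, 0.9, 7.1]
width: 0.108
```

```bash
python3 - <<'E'
from h import *
st=arm.observe(); print(st["clock"],st["position"],st["force"],st["ft_torque"])
E
```

```text
10.3 [ 0.51166845 -0.29610129  0.10682204] [-3.91971423  0.85520522  7.09647353] [-0.54378334  0.85564474 -0.08640361]
```

apply_moves(
  targets=[1,0,0,0.002,0,1,0,0,0,0],
)

```text
clock: 10.55
position: [0.5117, -0.2963, 0.1063]
ee_rot: [2.198, 2.242, 0.0]
force: [-4.5, 1.1, 9.6]
width: 0.105
```

```bash
python3 - <<'E'
from h import *
st=arm.observe(); print(st["clock"],st["position"],st["force"],st["ft_torque"])
shot("scene","s8"); crop("s8",50,140,220,290,4,"s8c");shot("wrist","w8")
E
```

```text
10.55 [ 0.51169902 -0.29627616  0.10626128] [-4.47802169  1.10364711  9.63896311] [-0.62090882  0.99560687 -0.0053172 ]
```

View pics/s8c.png

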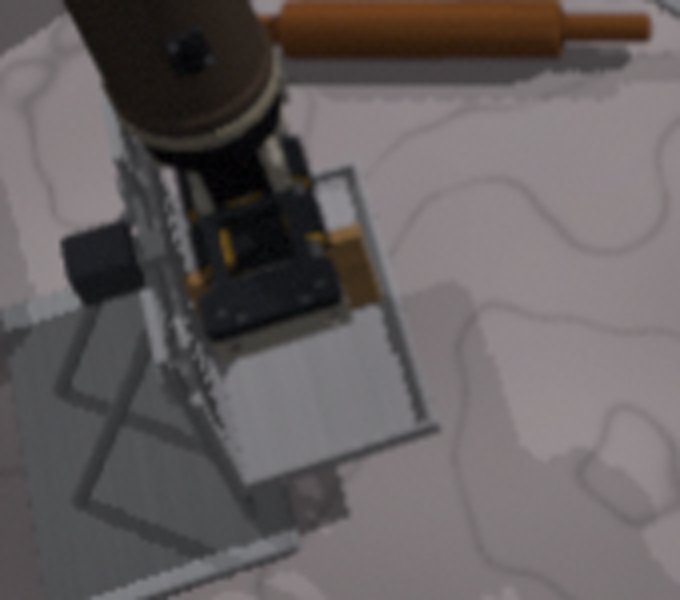

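apply_moves(
  targets=[1,0,0,0.002,0,1,0,0,0,0,0,0,0,0,0,0,0,0,0,0,0,0,0,0,0,0,0,0,0,0,0,0,0,-0.02,0,0,0,0,-0.06,0,0,0,0,-0.1,0,0,0,0,-0.1,0,0,0.05,0,-0.1,0],
)

```text
clock: 12.02
position: [0.5107, -0.2768, 0.2583]
ee_rot: [2.201, 2.24, -0.001]
force: [0.2, 0.7, -0.4]
width: 0.99
```

```bash
python3 - <<'E'
from h import *
st=arm.observe(); print(st["clock"],st["position"],st["force"],st["ft_torque"],st["width"])
shot("scene","s9"); crop("s9",50,140,220,290,4,"s9c");im,c=shot("wrist","w9"); np.save("c_w9.npy",c[2])
E
```

```text
12.025 [ 0.51066125 -0.27675157  0.258299  ] [ 0.18219719  0.66333113 -0.42621538] [-0.07735054  0.03887112  0.00136058] 0.9899037805817101
```

View pics/s9c.png

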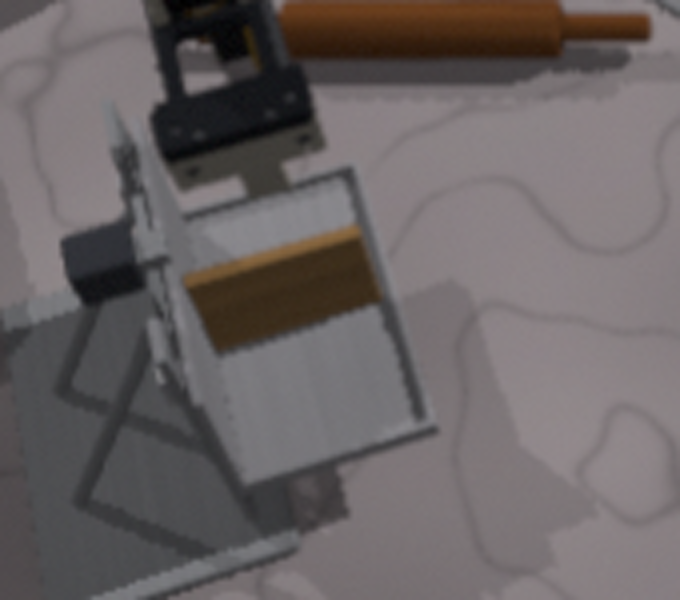

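View pics/w9.png

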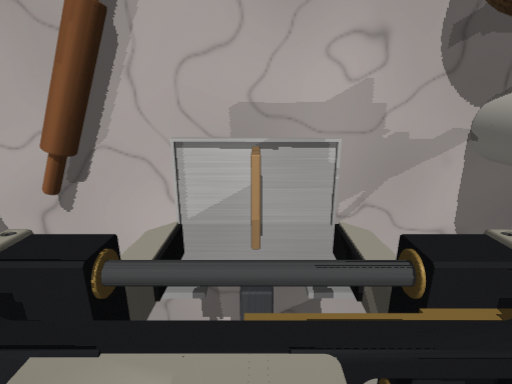

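```bash
python3 - <<'E'
from h import *
K,d,_=cam("wrist"); c=(K,d,np.load("c_w9.npy")); s=cam("scene")
print(tri([ray(c,(256,152)),ray(s,(139.2,197.4))]),tri([ray(c,(255.5,248)),ray(s,(96.5,211))]))
A=[onz(c,q,.072) for q in [(173,139),(340,139.5)]]; print(A,np.linalg.norm(A[1]-A[0]))
crop("w9",150,220,370,330,3.5,"w9c"); crop("s9",70,150,120,250,7,"s9d")
E
```

```text
(array([ 0.5119794 , -0.24298684,  0.13608258]), [np.float64(0.0006756905387410763), np.float64(0.0006756905387411223)]) (array([ 0.51417192, -0.34704048,  0.13684033]), [np.float64(0.0017748928939080716), np.float64(0.0017748928939080356)])
[array([ 0.41151497, -0.23860192,  0.072     ]), array([ 0.61402591, -0.23525599,  0.072     ])] 0.20253857849164833
```

View pics/w9c.png

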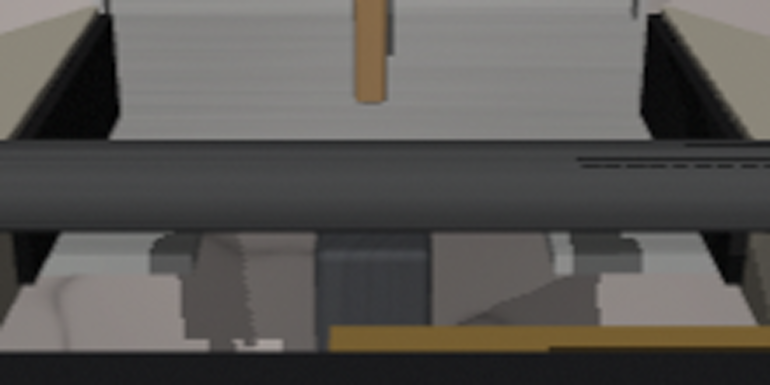

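View pics/s9d.png

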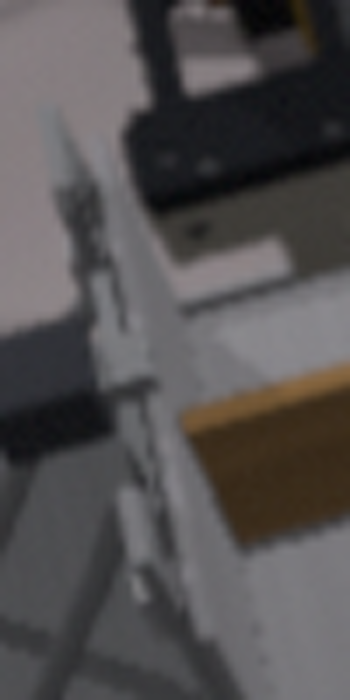

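```bash
python3 - <<'E'
from h import *
plan([(0.5107,-0.22,0.26,91.2,2,0),(0.444,0.357,0.19,91.2,11,0),(0.444,0.357,0.19,91.2,2,0)])
E
```

```text
0, 0.069, -0.002, 0.001, 0,
0, 0.068, -0.002, 0.001, 0.001,
0, 0.131, -0.013, 0.016, 0,
0, 0.132, -0.013, 0.016, 0,
0, 0.131, -0.013, 0.016, 0,
0, 0.132, -0.012, 0.016, 0,
0, 0.131, -0.013, 0.015, 0,
0, 0.132, -0.012, 0.016, 0,
0, 0.131, -0.013, 0.015, 0,
0, 0.132, -0.012, 0.016, 0,
0, 0.131, -0.013, 0.015, 0,
0, 0.132, -0.012, 0.016, 0,
0, 0.131, -0.013, 0.015, 0,
0, 0, 0, 0, 0,
0, 0, 0, 0, 0,
end [0.4438 0.357  0.1901] 91.16
```

apply_moves(
  targets=[0,0.069,-0.002,0.001,0,0,0.068,-0.002,0.001,0.001,0,0.131,-0.013,0.016,0,0,0.132,-0.013,0.016,0,0,0.131,-0.013,0.016,0,0,0.132,-0.012,0.016,0,0,0.131,-0.013,0.015,0,0,0.132,-0.012,0.016,0,0,0.131,-0.013,0.015,0,0,0.132,-0.012,0.016,0,0,0.131,-0.013,0.015,0,0,0.132,-0.012,0.016,0,0,0.131,-0.013,0.015,0,0,0,0,0,0,0,0,0,0,0],
)

```text
clock: 14.0
position: [0.4423, 0.3558, 0.1864]
ee_rot: [2.2, 2.241, -0.001]
force: [-0.0, -1.0, -0.1]
width: 1.003
```

```bash
python3 - <<'E'
from h import *
st=arm.observe(); print(st["clock"],st["position"],st["force"],st["joints"].round(2))
im,c=shot("wrist","w10"); np.save("c_w10.npy",c[2]); shot("top","t10"); crop("t10",340,150,440,260,6,"t10c"); shot("scene","s10"); crop("s10",50,150,170,280,5,"s10c")
E
```

```text
14.0 [0.44229738 0.35580748 0.18643006] [-0.02388957 -1.02650059 -0.11263407] [-0.99  0.38  0.29  1.79 -0.13  0.99 -0.63]
```

View pics/w10.png

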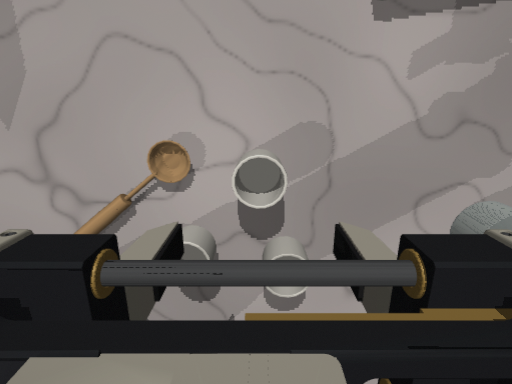

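View pics/t10c.png

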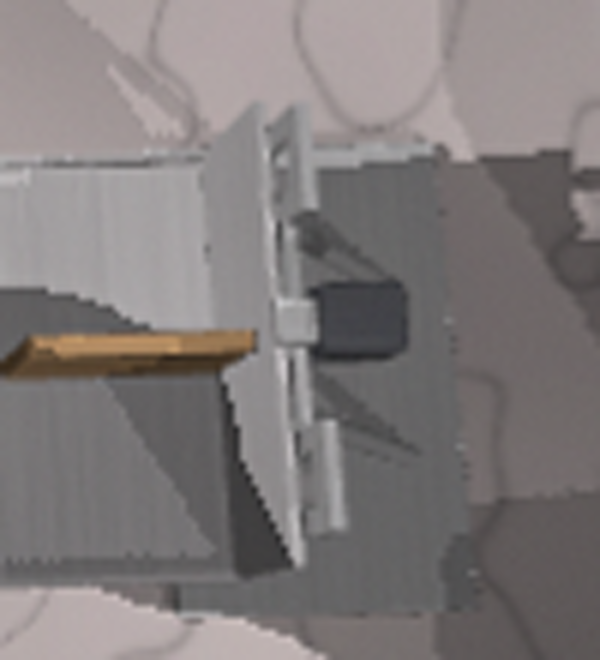

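View pics/s10c.png

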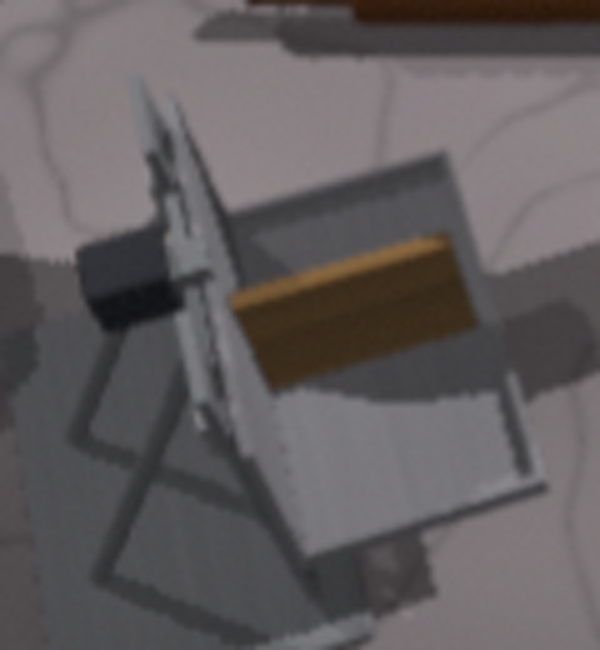

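```bash
python3 - <<'E'
from h import *
K,d,_=cam("wrist"); c=(K,d,np.load("c_w10.npy")); s=cam("scene"); t=cam("top")
crop("w10",200,130,320,250,5,"w10c")
def ell(f,box,s0=8):
    x0,y0,x1,y1=box; im=cv2.imread(f"pics/{f}.png")[y0:y1,x0:x1]; im=cv2.resize(im,None,fx=s0,fy=s0,interpolation=cv2.INTER_CUBIC)
    hsv=cv2.cvtColor(im,cv2.COLOR_BGR2HSV); g=cv2.cvtColor(im,cv2.COLOR_BGR2GRAY)
    return im,g
im,g=ell("w10",(225,140,295,215)); print(g[320,:][::20]); print(g[:,280][::20]); print(im[0,0],im[300,60:110:8])
E
```

```text
[159 159 158 183 112  69  74  97  97  97  97  96  97  96  97  97  97  97
  97  96  97  95  74  93 176 141 134 139]
[156 155 143 138 154 156 189 150  97  97  97  97  97  97  97  97  97  97
  97  96  97 100 160 159 160 160 159 177  77  80]
[153 157 165] [[175 184 188]
 [175 184 188]
 [138 144 146]
 [ 75  79  81]
 [ 63  66  67]
 [ 64  67  69]
 [ 65  69  69]]
```

View pics/w10c.png

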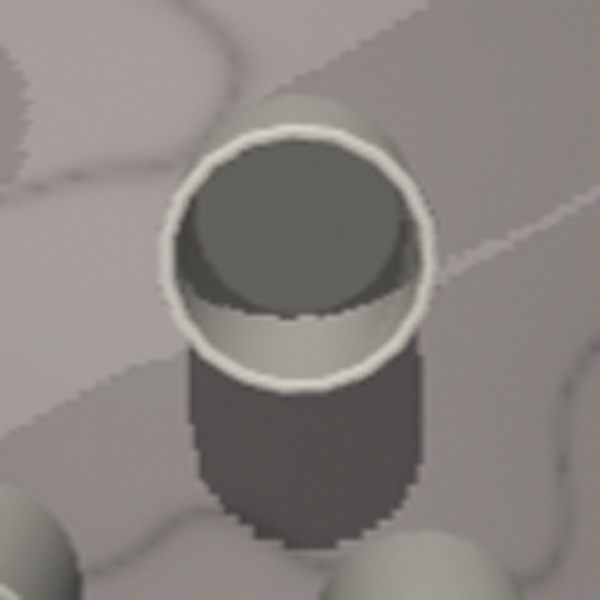

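```bash
python3 - <<'E'
from h import *
K,d,_=cam("wrist"); c=(K,d,np.load("c_w10.npy")); s=cam("scene"); t=cam("top")
q=(259.6,181.6); r=onz(c,q,.052); print(r)
print([onz(c,p,.052) for p in [(231.9,181.6),(287.3,181.6)]])
for n,f,P in [("scene","scene0",s),("top","top0",t)]: print(proj(P,[r]))
# scene rim centre from crop s_r: x 403..548,y190..298 ; scale7 origin 280,100
sc=(280+475.5/7-.43,100+245/7-.43); print(tri([ray(c,q),ray(s,sc)]))
E
```

```text
[0.44458932 0.35525621 0.052     ]
[array([0.41521935, 0.35472   , 0.052     ]), array([0.47395635, 0.35579208, 0.052     ])]
[[347.61354703 134.70708449]]
[[134.37693848 236.3079089 ]]
(array([0.44441906, 0.3551649 , 0.05228501]), [np.float64(0.00023290407770024652), np.float64(0.00023290407770022313)])
```

```bash
python3 - <<'E'
from h import *
plan([(0.4445,0.3552,0.1,91.2,2,0),(0.4445,0.3552,0.019,91.2,3,0),(0.4445,0.3552,0.019,91.2,1,0)])
E
```

```text
0, 0, 0.002, 0.109, -0.001,
0, 0, 0.002, 0.108, -0.002,
0, 0, 0, 0.068, 0,
0, 0, 0, 0.067, 0,
0, 0, 0, 0.068, 0,
0, 0, 0, 0, 0,
end [0.4445 0.3551 0.019 ] 91.21
```

```bash
python3 - <<'E'
from h import *
print(arm.observe()["position"],arm.observe()["dq"])
E
```

```text
[0.44285568 0.35511248 0.18699017] [ 0.00119058 -0.00072976 -0.00395631 -0.00236288 -0.0021041  -0.00100317
 -0.00265043]
```

apply_moves(
  targets=[0,0,0.002,0.109,-0.001,0,0,0.002,0.108,-0.002,0,0,0,0.068,0,0,0,0,0.067,0,0,0,0,0.068,0,0,0,0,0,0,1,0,0,0,0,1,0,0,0,0,1,0,0,0,0,1,0,0,0,0,1,0,0,0,0],
  grip_force=20,
)

```text
clock: 15.52
position: [0.4439, 0.357, 0.0193]
ee_rot: [-2.195, -2.247, -0.001]
force: [-1.5, -0.3, 7.0]
width: 0.644
```

```bash
python3 - <<'E'
from h import *
st=arm.observe(); print(st["clock"],st["position"],st["force"],st["width"],st["ft_torque"])
im,c=shot("wrist","w11")
E
```

```text
15.525 [0.44387994 0.3569867  0.01934319] [-1.52358825 -0.25072631  6.97141795] 0.6441380924902724 [-0.24997859  0.36315253  0.06337832]
```

View pics/w11.png

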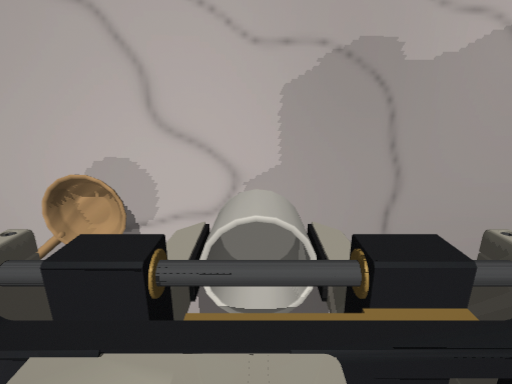

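```bash
python3 - <<'E'
from h import *
plan([(0.444,0.357,0.07,91.2,2,1),(0.455,0.30,0.19,91.2,3,1),(0.579,-0.286,0.19,91.2,13,1),(0.579,-0.286,0.19,91.2,2,1)])
E
```

```text
1, 0, 0, -0.063, 0.001,
1, 0, 0, -0.064, 0.001,
1, -0.048, 0.008, -0.1, 0,
1, -0.047, 0.009, -0.1, 0,
1, -0.048, 0.008, -0.1, 0,
1, -0.113, 0.022, 0, 0,
1, -0.113, 0.022, 0, 0,
1, -0.113, 0.021, 0, 0,
1, -0.113, 0.022, 0, 0,
1, -0.113, 0.021, 0, 0,
1, -0.113, 0.022, 0, 0,
1, -0.113, 0.021, 0, 0,
1, -0.113, 0.022, 0, 0,
1, -0.113, 0.021, 0, 0,
1, -0.113, 0.022, 0, 0,
1, -0.114, 0.021, 0, 0,
1, -0.113, 0.022, 0, 0,
1, -0.114, 0.021, -0.001, 0,
1, 0, 0, 0, 0,
1, 0, 0, 0, 0,
end [ 0.5789 -0.2861  0.1902] 91.17
```

apply_moves(
  targets=[1,0,0,-0.063,0.001,1,0,0,-0.064,0.001,1,-0.048,0.008,-0.1,0,1,-0.047,0.009,-0.1,0,1,-0.048,0.008,-0.1,0,1,-0.113,0.022,0,0,1,-0.113,0.022,0,0,1,-0.113,0.021,0,0,1,-0.113,0.022,0,0,1,-0.113,0.021,0,0,1,-0.113,0.022,0,0,1,-0.113,0.021,0,0,1,-0.113,0.022,0,0,1,-0.113,0.021,0,0,1,-0.113,0.022,0,0,1,-0.1,0.021,0,0,1,-0.08,0.022,0,0,1,-0.05,0.021,0,0,1,0,0,0,0,1,0,0,0,0],
)

```text
clock: 18.08
position: [0.5775, -0.2409, 0.1891]
ee_rot: [-2.197, -2.243, -0.0]
force: [-1.0, -0.3, -1.3]
width: 0.64
```

```bash
python3 - <<'E'
from h import *
st=arm.observe(); print(st["clock"],st["position"],st["force"],st["width"],st["ft_torque"])
im,c=shot("wrist","w12"); np.save("c_w12.npy",c[2]); shot("scene","s12")
plan([(0.579,-0.286,0.19,91.2,2,1),(0.579,-0.286,0.095,91.2,4,1)])
E
```

```text
18.075 [ 0.57749037 -0.24085991  0.1890831 ] [-1.04111552 -0.30015541 -1.26677804] 0.6404024817136903 [-0.06731544  0.00945663 -0.02058382]
1, -0.057, 0, -0.001, 0,
1, -0.057, 0.001, -0.001, 0,
1, 0, 0, 0.059, 0,
1, 0, 0, 0.06, 0,
1, 0, 0, 0.059, 0,
1, 0, 0, 0.06, 0,
end [ 0.5791 -0.286   0.0949] 91.24
```

View pics/w12.png

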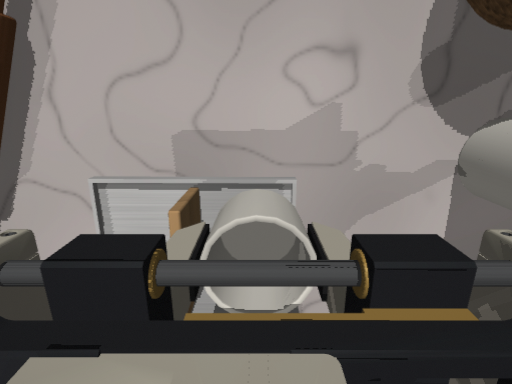

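View pics/s12.png

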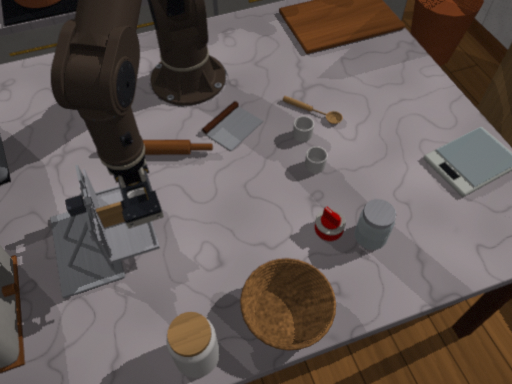

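```bash
python3 - <<'E'
from h import *
K,d,_=cam("wrist"); c=(K,d,np.load("c_w12.npy"))
A=[onz(c,q,.072) for q in [(91,180),(297,180)]]; print(A,(A[0]+A[1])/2)
E
```

```text
[array([ 0.41157016, -0.23838637,  0.072     ]), array([ 0.61670568, -0.23413049,  0.072     ])] [ 0.51413792 -0.23625843  0.072     ]
```

apply_moves(
  targets=[1,-0.057,0.001,0,0,1,-0.057,0.001,0,0,1,0,0,0.059,0,1,0,0,0.06,0,1,0,0,0.059,0,1,0,0,0.06,0,1,0,0,0,0],
)

```text
clock: 19.05
position: [0.5785, -0.2857, 0.0928]
ee_rot: [-2.195, -2.242, 0.002]
force: [-0.5, 0.4, -2.2]
width: 0.642
```

```bash
python3 - <<'E'
from h import *
st=arm.observe(); print(st["clock"],st["position"],st["force"],st["width"],st["ft_torque"])
im,c=shot("wrist","w13"); shot("scene","s13"); crop("s13",50,140,200,280,5,"s13c")
E
```

```text
19.05 [ 0.5784871  -0.2857311   0.09275601] [-0.48594182  0.42904628 -2.20382362] 0.6417376690544805 [-0.11576637  0.0426407   0.01122845]
```

View pics/w13.png

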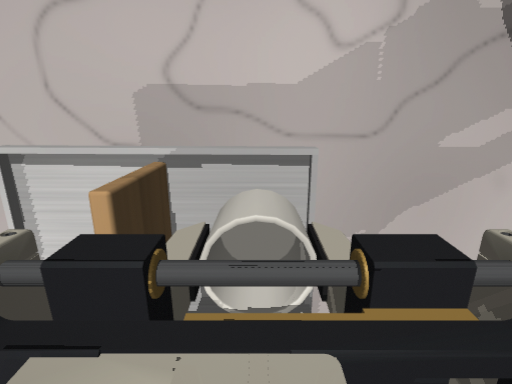

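View pics/s13c.png

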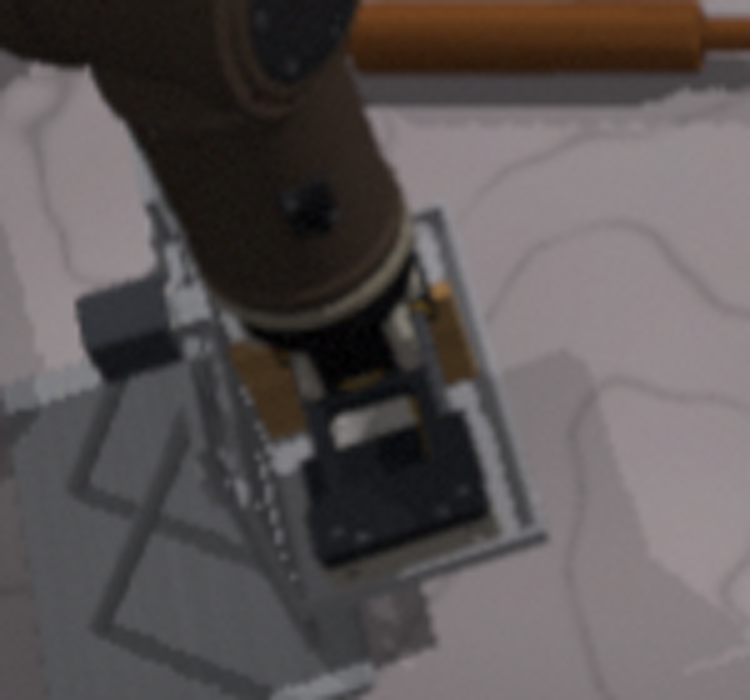

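apply_moves(
  targets=[1,0,0,0.009,0,1,0,0,0.008,0,1,0,0,0,0],
)

```text
clock: 19.52
position: [0.5795, -0.2874, 0.0875]
ee_rot: [-2.199, -2.244, -0.0]
force: [0.1, 0.2, -1.3]
width: 0.641
```

```bash
python3 - <<'E'
from h import *
st=arm.observe(); print(st["clock"],st["position"],st["force"],st["width"],st["ft_torque"])
E
```

```text
19.525 [ 0.57951599 -0.28741008  0.08754234] [ 0.12611344  0.1960727  -1.26629169] 0.6407547655667143 [-0.091253    0.01805707 -0.02237395]
```

apply_moves(
  targets=[1,0,0,0.005,0,1,0,0,0.004,0,1,0,0,0,0],
)

```text
clock: 19.9
position: [0.5795, -0.2874, 0.0837]
ee_rot: [-2.199, -2.243, 0.0]
force: [-0.3, 0.3, -2.6]
width: 0.637
```

```bash
python3 - <<'E'
from h import *
st=arm.observe(); print(st["clock"],st["position"],st["force"],st["width"],st["ft_torque"])
E
```

```text
19.9 [ 0.57947043 -0.2874408   0.08374041] [-0.33738782  0.30122141 -2.57051994] 0.6372219796665247 [-0.10708969  0.03141914  0.00244313]
```

apply_moves(
  targets=[1,0,0,0.003,0,1,0,0,0,0],
)

```text
clock: 20.15
position: [0.5795, -0.2875, 0.0826]
ee_rot: [-2.199, -2.244, 0.0]
force: [-0.2, -0.5, -1.9]
width: 0.64
```

```bash
python3 - <<'E'
from h import *
st=arm.observe(); print(st["clock"],st["position"],st["force"],st["width"],st["ft_torque"])
E
```

```text
20.15 [ 0.57954538 -0.28745506  0.08262427] [-0.19079079 -0.49964501 -1.94275453] 0.6401881782891938 [-0.1480511   0.06948813  0.02084967]
```

apply_moves(
  targets=[1,0,0,0.003,0,1,0,0,0,0],
)

```text
clock: 20.4
position: [0.5796, -0.2876, 0.0816]
ee_rot: [2.199, 2.244, 0.0]
force: [-0.4, -0.2, -1.1]
width: 0.643
```

```bash
python3 - <<'E'
from h import *
st=arm.observe(); print(st["clock"],st["position"],st["force"],st["width"],st["ft_torque"])
E
```

```text
20.4 [ 0.57960633 -0.28757458  0.08155678] [-0.35608617 -0.21983522 -1.05547475] 0.6431535476262077 [-0.13749448  0.03534997  0.05691947]
```

apply_moves(
  targets=[1,0,0,0.003,0,1,0,0,0,0],
)

```text
clock: 20.65
position: [0.5798, -0.2872, 0.0808]
ee_rot: [-2.199, -2.244, -0.001]
force: [-2.1, 2.7, 5.8]
width: 0.641
```

```bash
python3 - <<'E'
from h import *
st=arm.observe(); print(st["clock"],st["position"],st["force"],st["width"],st["ft_torque"])
E
```

```text
20.65 [ 0.57976888 -0.2871921   0.08080119] [-2.13137117  2.73255914  5.76292216] 0.6411920288784441 [ 0.37536779  0.54199277 -0.02834655]
```

apply_moves(
  targets=[0.35,0,0,-0.001,0,0.3,0,0,0,0,0.2,0,0,0,0,0.17,0,0,0,0,0.17,0,0,0,0,0.17,0,0,0,0],
)

```text
clock: 21.4
position: [0.5796, -0.2875, 0.0807]
ee_rot: [2.199, 2.244, 0.0]
force: [-0.9, -0.1, 0.2]
width: 0.825
```

```bash
python3 - <<'E'
from h import *
st=arm.observe(); print(st["clock"],st["position"],st["force"],st["width"],st["ft_torque"])
im,c=shot("wrist","w14")
E
```

```text
21.4 [ 0.5795771  -0.28751944  0.08069759] [-0.91503622 -0.10369859  0.21311123] 0.8251724791259185 [-0.0799921   0.02738424  0.00752181]
```

View pics/w14.png

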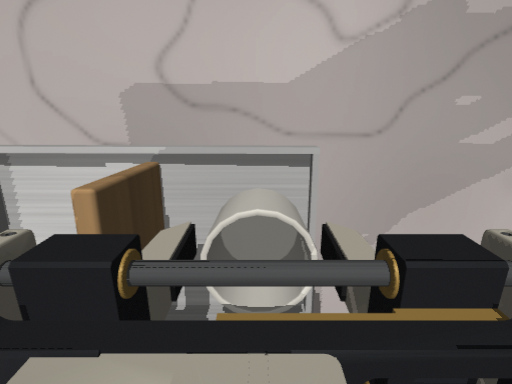

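Released and free on both sides (pads at 195 and 322, cup 203–316). Rise straight up, then back away.

apply_moves(
  targets=[0.17,0,0,-0.02,0,0.17,0,0,-0.04,0,0.17,0,0,-0.08,0,0.17,0,0,-0.1,0,0.17,0,0,-0.1,0,0.17,0.12,0,-0.05,0,0.17,0.14,0,0,0,0.17,0.14,0,0,0,0.17,0.14,0,0,0,0.17,0.1,0,0,0,0.17,0,0,0,0],
)

```text
clock: 22.82
position: [0.5746, -0.0272, 0.2378]
ee_rot: [-2.191, -2.25, -0.003]
force: [-0.0, -0.8, 0.4]
width: 0.832
```

```bash
python3 - <<'E'
from h import *
st=arm.observe(); print(st["clock"],st["position"],st["force"])
shot("top","t15"); crop("t15",300,140,430,270,6,"t15c"); shot("scene","s15"); crop("s15",50,150,180,280,5.5,"s15c")
crop("scene0",300,180,420,260,4,"jar0"); crop("s15",300,180,420,260,4,"jar1")
E
```

```text
22.825 [ 0.5746105  -0.02717919  0.23778905] [-0.04841663 -0.84808175  0.4254643 ]
```

View pics/t15c.png

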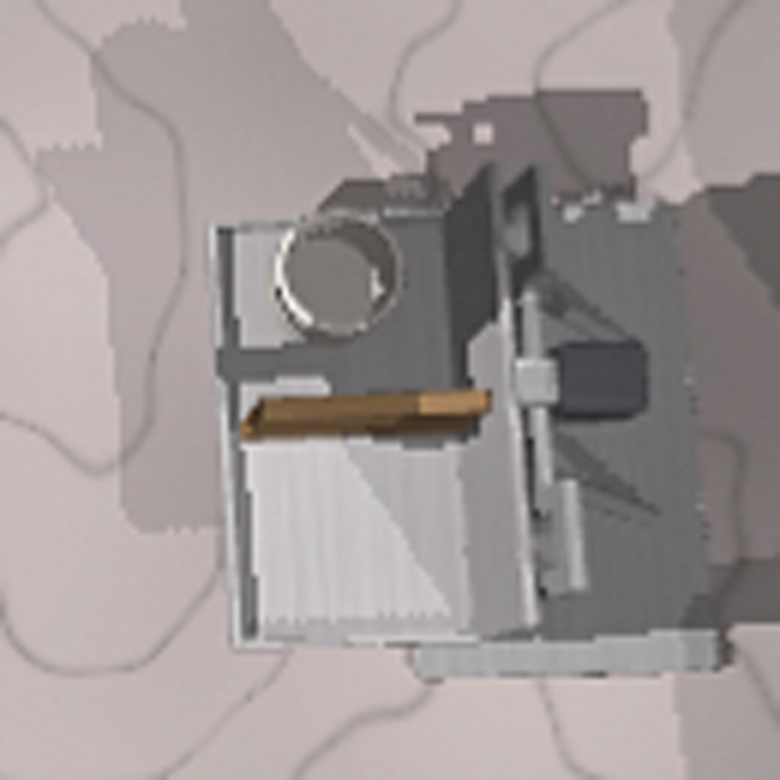

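View pics/s15c.png

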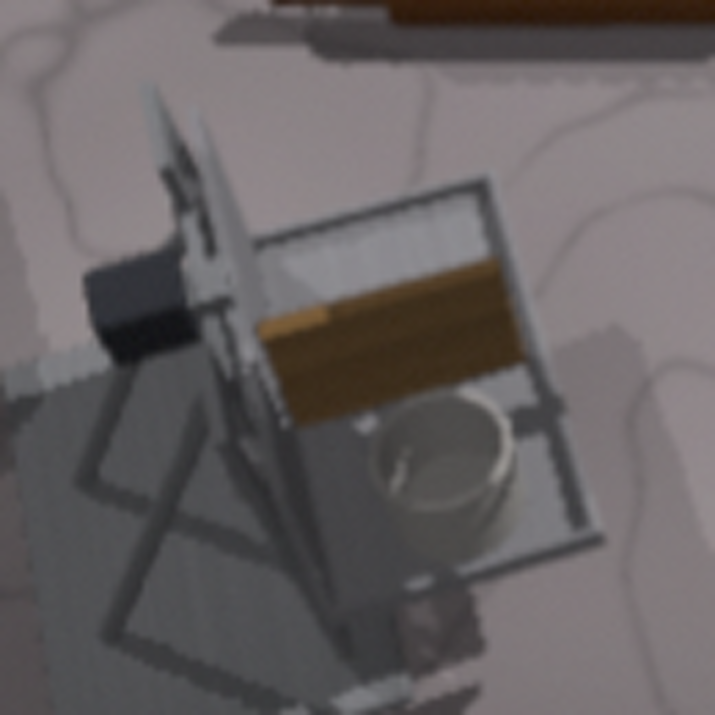

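```bash
python3 - <<'E'
from h import *
s=cam("scene"); t=cam("top")
T=lambda x,y:(300+x/6-.42,140+y/6-.42); S=lambda x,y:(50+x/5.5-.41,150+y/5.5-.41)
def st(p): 
    M=R.from_euler('z',np.radians(-88.8)).as_matrix(); return ((p-np.array([.513,-.356,0]))@M*1000).round(1)
for n,a,b in [("cup rim",(338,275),(442,455)),("lip +y",(210,224),(604,538)),("lip -y",(234,645),(488,180)),("plate +y",(492,165),None),("rib back",(491,402),(262,330)),("plate -y top",(535,628),(200,110))]:
    if b: p,e=tri([ray(t,T(*a)),ray(s,S(*b))]); print(n,p.round(4),st(p),np.round(e[0],4))
print(np.linalg.norm(0))
for f in ("scene0","s15"):
    im=cv2.imread(f"pics/{f}.png"); crop(f,300,180,420,260,3,"j_"+f)
a=cv2.imread("pics/j_scene0.png");b=cv2.imread("pics/j_s15.png");cv2.imwrite("pics/j.png",np.hstack([a,b]))
E
```

```text
cup rim [ 0.5783 -0.2865  0.104 ] [-68.1  66.7 104. ] 0.0
lip +y [ 0.6144 -0.2336  0.0581] [-120.2  104.    58.1] 0.0012
lip -y [ 0.4067 -0.2386  0.0584] [-119.6 -103.8   58.4] 0.0011
rib back [ 0.5115 -0.3446  0.1366] [-11.4  -1.2 136.6] 0.0013
plate -y top [ 0.4067 -0.3485  0.1641] [  -9.8 -106.1  164.1] 0.0026
0.0
```

View pics/j.png

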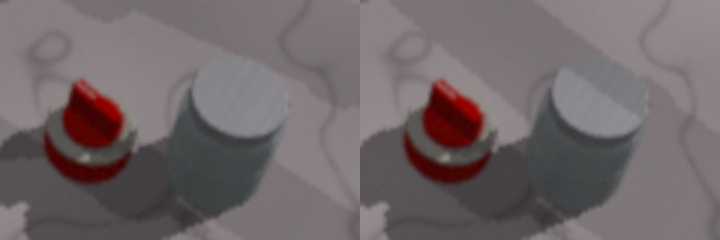

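```bash
python3 - <<'E'
from h import *
a=cv2.imread("pics/s10.png")[170:260,85:170];b=cv2.imread("pics/s15.png")[170:260,85:170]
cv2.imwrite("pics/ab.png",cv2.resize(np.hstack([a,b]),None,fx=4.6,fy=4.6,interpolation=cv2.INTER_CUBIC))
print(cv2.calcOpticalFlowPyrLK(cv2.cvtColor(cv2.imread("pics/s10.png"),6),cv2.cvtColor(cv2.imread("pics/s15.png"),6),np.array([[[159,247.]],[[138.7,181.5]],[[105,262]],[[136,197.5]],[[97,211]]],np.float32),None,winSize=(11,11)))
E
```

```text
(array([[[159.31221 , 247.54858 ]],

       [[137.6127  , 183.16902 ]],

       [[ 85.825836, 218.54556 ]],

       [[110.93966 , 372.10986 ]],

       [[ 74.44395 , 240.41563 ]]], dtype=float32), array([[1],
       [1],
       [1],
       [1],
       [1]], dtype=uint8), array([[ 3.0748968],
       [10.646953 ],
       [ 6.203254 ],
       [20.807592 ],
       [21.741478 ]], dtype=float32))
```

View pics/ab.png

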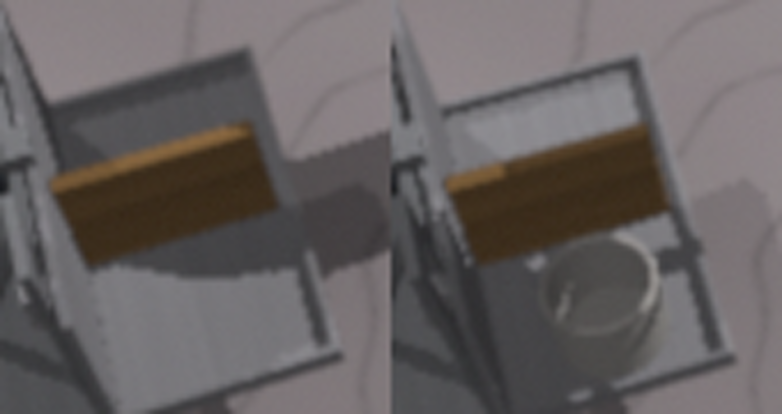

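```bash
python3 - <<'E'
from h import *
s=cam("scene"); t=cam("top")
T=lambda x,y:(200+x/7-.43,150+y/7-.43); S=lambda x,y:(225+x/6-.42,155+y/6-.42)
# counter: front corners: top-left (190,70) is +y (world +x), scene (413,517); other (70,517) & scene (345,125)
for a,b in [((188,70),(414,518)),((68,518),(346,125))]:
    print(tri([ray(t,T(*a)),ray(s,S(*b))]))
print(R.from_euler('z',0).as_matrix()[0,0])
plan([(0.5135,-0.255,0.30,91.2,6,0.17),(0.5135,-0.255,0.30,91.2,1,0.17)])
E
```

```text
(array([0.68524052, 0.09111581, 0.00684014]), [np.float64(0.00018412697111536307), np.float64(0.00018412697111538074)])
(array([0.48454171, 0.14171363, 0.00894219]), [np.float64(0.0006004675786742631), np.float64(0.0006004675786741675)])
1.0
0.17, -0.092, -0.027, -0.026, 0,
0.17, -0.093, -0.027, -0.026, 0,
0.17, -0.092, -0.028, -0.026, 0,
0.17, -0.093, -0.027, -0.026, 0,
0.17, -0.092, -0.028, -0.026, 0,
0.17, -0.093, -0.027, -0.026, 0,
0.17, 0, 0, 0, 0,
end [ 0.5135 -0.2551  0.3002] 91.19
```

apply_moves(
  targets=[0.17,-0.092,-0.027,-0.026,0,0.17,-0.093,-0.027,-0.026,0,0.17,-0.092,-0.028,-0.026,0,0.17,-0.05,-0.027,-0.026,0,0.17,-0.02,-0.028,-0.026,0,0.17,0,0,0,0,0.17,0,0,0,0],
)

```text
clock: 23.8
position: [0.5229, -0.1698, 0.2885]
ee_rot: [-2.196, -2.246, -0.001]
force: [-0.3, -0.1, -0.1]
width: 0.829
```

```bash
python3 - <<'E'
from h import *
st=arm.observe(); print(st["clock"],st["position"],st["force"])
im,c=shot("wrist","w16"); np.save("c_w16.npy",c[2])
E
```

```text
23.8 [ 0.52286591 -0.16976847  0.28845567] [-0.34909384 -0.11988006 -0.14185374]
```

View pics/w16.png

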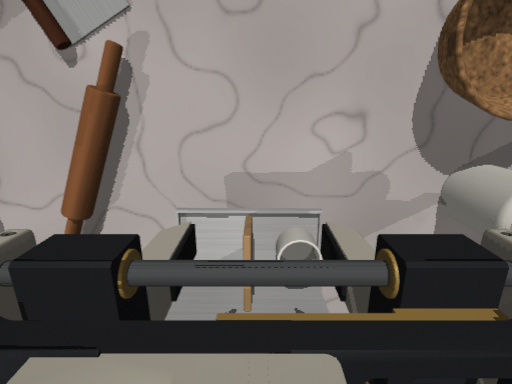

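```bash
python3 - <<'E'
from h import *
from scipy.optimize import brentq
K,d,_=cam("wrist")
crop("w16",170,200,330,225,4.8,"w16c"); crop("w9",165,130,350,155,4.2,"w9l")
for f,a,b in [("w1",(175.6,116.8),(349.6,121)),("w9",(173,139),(340.5,139.5)),("w12",(91,180),(297,180)),("w16",(177.5,210),(321.5,211))]:
    c=(K,d,np.load(f"c_{f}.npy"))
    g=lambda z:np.linalg.norm(onz(c,a,z)-onz(c,b,z))-.2047
    print(f,brentq(g,-.1,.15))
E
```

```text
w1 0.012052257553762824
w9 0.06933155707719937
w12 0.07264322894978646
w16 0.06607472868574497
```

View pics/w16c.png

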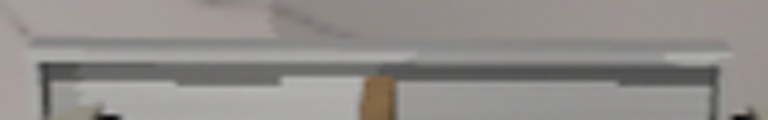

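View pics/w9l.png

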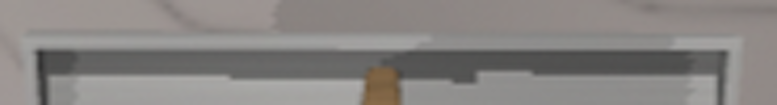

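```bash
python3 -c "
from cell import arm
print(arm.sign_off())"
```

```text
the job is handed in; nothing more can be done
None
```

The caddy is hung on the stand and locked by the catch, and the ramekin stands upright in the caddy's +y bay. I handed the job in at about 24 s of the 69 s; no verdict was reported.

- **Hanging:** I passed both tabs through the slots with the underside about 83 mm up, then lowered the caddy and pressed it down with about 14 N or slightly more. The catch's side force dropped from 3–4 N to about 0 as the back plate's top passed below it. The top view shows the bolt fully out over the plate.
- **Ramekin:** I took the leftmost of the three cups and set it down until it touched, with about 7 N. The last check put it about 67 mm beside the rib and 6 mm in front of the caddy's centre, inside the limits. It stood upright in both fixed views.
- **Jar:** it looks unmoved in the before and after views.
- **Gripper:** it was clear of everything at hand-in.

**Checks that disagreed:**
- Triangulating from the scene and top cameras put the front lip at 58 mm and the ramekin rim at 104 mm. The expected heights are 72 and 116 mm.
- The same two cameras also read 3–5 mm low when the caddy stood on the counter. That would leave a possible forward tilt of up to about 0.09 rad.
- The wrist views put the lip at 66–73 mm. That means a tilt of about 0.05 rad or less, under the 0.12 rad limit. I trusted these because their scale was set on the caddy while it stood on the counter.

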